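# Restock the topping drawer and push it home

### The job

Restock the topping drawer of the pizza counter: take the empty tub out of the open drawer and stand it on the dark steel tray, press the lid of every full tub fully down, and stand all the full tubs upright on the drawer's floor. When they are all in, push the drawer fully home past its detent, and do not disturb the oil bottle, the spice jar or the can.

Things in the scene. Friction and masses are not known exactly. Their poses are not given: they have to be found in the camera images.
- tub0: full square white plastic tub with a grey lid on it (the lid cannot come off), standing on the counter at the start: body 60 x 60 mm, 72 mm high, with a 56 x 56 mm lid plugged into its mouth. Origin at the centre of its underside, z up, x and y square to its sides. Grip the body by its sides. 0.15 to 0.35 kg. Two to four tubs are there; absent ones read None
- tub1: full square white plastic tub with a grey lid on it (the lid cannot come off), standing on the counter at the start: body 60 x 60 mm, 72 mm high, with a 56 x 56 mm lid plugged into its mouth. Origin at the centre of its underside, z up, x and y square to its sides. Grip the body by its sides. 0.15 to 0.35 kg. Two to four tubs are there; absent ones read None
- tub2: full square white plastic tub with a grey lid on it (the lid cannot come off), standing on the counter at the start: body 60 x 60 mm, 72 mm high, with a 56 x 56 mm lid plugged into its mouth. Origin at the centre of its underside, z up, x and y square to its sides. Grip the body by its sides. 0.15 to 0.35 kg. Two to four tubs are there; absent ones read None
- tub3: full square white plastic tub with a grey lid on it (the lid cannot come off), standing on the counter at the start: body 60 x 60 mm, 72 mm high, with a 56 x 56 mm lid plugged into its mouth. Origin at the centre of its underside, z up, x and y square to its sides. Grip the body by its sides. 0.15 to 0.35 kg. Two to four tubs are there; absent ones read None
- lid0 (a joint): how far the lid of tub0 stands proud of its fully pressed-on position, in m: 0 = fully on (flat lid top 76 mm above the tub's origin), up to 0.013; it starts about 10 mm proud and takes about 7 N downwards to slide, staying where it is left
- lid1 (a joint): how far the lid of tub1 stands proud of its fully pressed-on position, in m: 0 = fully on (flat lid top 76 mm above the tub's origin), up to 0.013; it starts about 10 mm proud and takes about 7 N downwards to slide, staying where it is left
- lid2 (a joint): how far the lid of tub2 stands proud of its fully pressed-on position, in m: 0 = fully on (flat lid top 76 mm above the tub's origin), up to 0.013; it starts about 10 mm proud and takes about 7 N downwards to slide, staying where it is left
- lid3 (a joint): how far the lid of tub3 stands proud of its fully pressed-on position, in m: 0 = fully on (flat lid top 76 mm above the tub's origin), up to 0.013; it starts about 10 mm proud and takes about 7 N downwards to slide, staying where it is left
- empty: empty square white plastic tub without a lid, 60 x 60 mm, 72 mm high, walls 3 mm, origin at the centre of its underside; at the start it stands in the open drawer
- unit: low dark steel counter unit with a bright steel drawer, fixed to the counter, 230 mm deep (x), 330 mm wide (y), 105 mm high; origin at the centre of its underside; its front faces its own -x, towards the robot. A tub with its lid fully on passes under the unit's top with a few mm to spare; one with a proud lid does not
- drawer (a joint): how far the drawer stands open, in m, sliding along the unit's -x: 0 = fully home, at most 0.198. A sprung detent resists from about 0.018 to 0.007 (about 10 N), then snaps it home
- drawer_floor (a point): centre of the drawer's inner floor (moves with the drawer), axes as the unit's; 14 mm above the counter. Inner space 215 mm along x, 300 mm along y; side and back walls rise 50 mm above the floor, the front panel (12 mm thick) 84 mm. The part outside the unit can be reached from above
- drawer_handle (a point): middle of the drawer's bar handle: 140 mm long along the unit's y, 35 mm in front of the front panel's outer face, 74 mm above the counter (moves with the drawer; 154.5 mm to the unit's -x of drawer_floor)
- tray: fixed square dark steel tray on the counter, 150 x 150 mm, rim 14 mm high and 4 mm thick, floor 4 mm thick; origin at the centre of its underside
- oil: bystander: green oil bottle, 60 mm across, 200 mm high, origin at the centre of its underside
- spice: bystander: amber spice jar, 56 mm across, 100 mm high, origin at the centre of its underside
- can: bystander: food can, 76 mm across, 110 mm high, origin at the centre of its underside
Things that resemble listed ones, but are neither listed nor needed, are in the scene too. Leave any pink look-alike of the tub2 alone. What is shaped like the empty but blue is not meant.

How it is judged:
By the outcome, as a careful person would: the job done as asked, in the order asked, and still so for the second after the job is handed in, with the robot touching nothing.
Of tub0, tub1, tub2, tub3 only 2 to 4 are there at a start; the rules pass over those that are not, and their reading is None.
At some moment in a run one of tub0, tub1, tub2, tub3 may be knocked a few centimetres aside while the robot is not near it.
It also fails if it takes over 210 s, if anything falls off the work surface, if the arm or the gripper's body presses on something with over 40 N, if the wrist force passes 120 N, or if a joint passes its speed limit or range.

### The arm

A 6-joint arm with a two-finger parallel gripper is mounted at the origin on the work surface. World frame = base frame: x ahead of the robot, y to its left, z up, the work surface at z = 0. Lengths are in mm, angles in degrees, forces in N, time in s.
With the tool pointing down it reaches from about 300 to 850 mm from the base axis. Payload 4.2 kg.
Tool frame: the origin (TCP) lies on the centre line of the jaws, within the pads' length; the fingertips stand 14 mm ahead of it and the grasp point (between the pads) lies 5 mm behind it; z points along the fingers, y is the line along which they close (so a half turn about z gives the same grasp; the last joint's range is limited). The gripper opens to 91 mm and grips with 3 to 60 N. Pads are 32 mm wide; open, the fingers measure 118 mm over their backs; the gripper's body (76 mm by 178 mm) begins 60 mm behind the grasp point.
Start: joints at [-67.552, 18.312, 89.639, -0, 72.044, -1.146], TCP at [230.154, -526.945, 227.976] pointing down, gripper open.
Joint ranges: [-177.97, 177.97], [-48.28, 115.42], [12.27, 149.76], [-77.06, 257.06], [2.81, 150.46], [-146.56, 146.56]. Speed limits (degrees/s): [147.25, 147.25, 180, 180, 180, 180].

### API

Orientations are given as [roll, pitch, yaw] about the fixed x, y, z axes, in that order (R = Rz(yaw) Ry(pitch) Rx(roll)).
In Python, from workcell import * gives the robot as it stands. The module is installed in compiled form; this text tells all that it offers.
- The arm moves only by the shell command python3 -m crank 'ROWS' [FORCE]. ROWS is JSON, a list of rows, each an object of numbers: "grip": the finger opening in m, from 0 to 0.0912; "x", "y", "z": the shift along the tool's x, y, z in m; "yaw": the turn about the tool's z in rad. In form: [{"grip": .., "x": .., "y": .., "z": .., "yaw": ..}, ...]. A call has exactly 5 rows; each row is the pose to reach, as a shift and turn from the pose commanded when the call began, along the tool's axes at that moment; what a row does not reach only later rows make up. A row lasts 1/12 s, in which the tool goes at most 41.7 mm and 7.16 degrees, less where a joint would pass 70% of its speed; a pose out of reach is approached as far as the arm can. A call with a gripper value outside its range is refused whole. The fingers move at their own pace and stop on an object; FORCE is the grip in N (left out, the last holds). Time passes only in rows, so rows that repeat a pose let the fingers close, or fill a call up. It gives the time, the measured TCP pose, the force, the opening and the grip force at its end, in the units of the state.
- state(): the state, without advancing time (a new reading comes with each control period).
- grab_frame(name): name is "scene" or "top"; returns the picture (420x560x3 uint8, red, green, blue); there is no depth.
- camera_model(name): a dict with "intrinsics" (3x3 intrinsics, pixels), "R" (3x3) and "t" (3): a world point X has camera coordinates R X + t. Camera axes: x right, y down, z forward; pixel columns grow to the right and rows downward; lengths in mm; the calibration is good to about 2 mm. A picture is of the moment at which its call begins. camera_model takes no time and is no camera call.
- job_done(): hands the job in; it is judged then, once.
The state is a dict: "time_s": time; "qpos": joint angles; "qvel": joint speeds; "effort": joint torques, N m; "ee_pos": TCP position; "ee_rot": TCP orientation; "force": force on the tool from outside, world axes, zero at the start; "torque": the same for the moment, N m; "gripper_width": finger opening in mm; "gripper_force": force on a finger pad.
Only numpy, scipy, OpenCV 4.12 (cv2) and the standard library are available. Lean on these libraries where they do the work, as an engineer would, in place of code of your own. Each camera call takes 0.05 s, during which the arm holds its last target. There are 200 camera calls.

## Working session

There is one attempt and no reset: what is moved stays moved. The work goes in short steps, Python scripts to look and compute and a shell command to move; the robot and the scene stay as the last step left them, time stands still between calls to the robot, and variables do not carry over. Pictures are saved under pics/ and viewed, at most 16 in all, crops included, and the job is handed in when it is done.

```bash
mkdir -p pics
python3 - <<'E'
from workcell import *
import cv2,numpy as np
for n in("scene","top"):
    f=grab_frame(n); cv2.imwrite(f"pics/{n}0.png",cv2.cvtColor(f,cv2.COLOR_RGB2BGR)); m=camera_model(n)
    print(n,np.round(m["intrinsics"],1).tolist(),np.round(m["R"],3).tolist(),np.round(m["t"],1), -np.array(m["R"]).T@m["t"])
s=state();print(s)
E
```

```text
scene [[465.4, 0.0, 277.0], [0.0, 465.4, 204.3], [0.0, 0.0, 1.0]] [[0.326, 0.945, 0.007], [0.661, -0.223, -0.717], [-0.676, 0.238, -0.697]] [-151.9 -356.7 1513. ] [1308.17562176 -296.07039271  800.27895082]
top [[448.2, 0.0, 284.6], [0.0, 448.2, 209.5], [0.0, 0.0, 1.0]] [[-0.024, -0.999, -0.023], [-0.997, 0.026, -0.072], [0.073, 0.021, -0.997]] [ -26.5  572.9 1091.7] [ 490.81061263  -64.01978619 1129.42546407]
{'time_s': 0.1, 'qpos': array([-6.75515768e+01,  1.83474083e+01,  8.96975687e+01, -6.70508574e-04,
        7.20458006e+01, -1.14606222e+00]), 'qvel': array([-0.02097342, -0.04503436, -0.1892187 ,  0.00544398, -0.02762423,
       -0.03918514]), 'effort': array([ 6.73611212e-04, -4.13331199e+01, -2.32509649e+01,  7.29086087e-02,
        4.21907112e-02, -6.53818734e-05]), 'ee_pos': array([ 229.9834356 , -526.53884986,  227.22258254]), 'ee_rot': array([-1.79909228e+02, -1.17825951e-03,  2.35946917e+01]), 'force': array([0.06391307, 0.0971781 , 0.95654724]), 'torque': array([-0.02192903, -0.0039198 , -0.00349639]), 'gripper_force': 0.0, 'gripper_width': 91.34714724521669}
```

View pics/scene0.png

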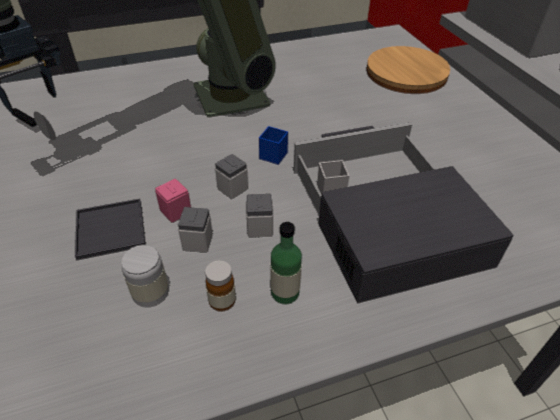

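View pics/top0.png

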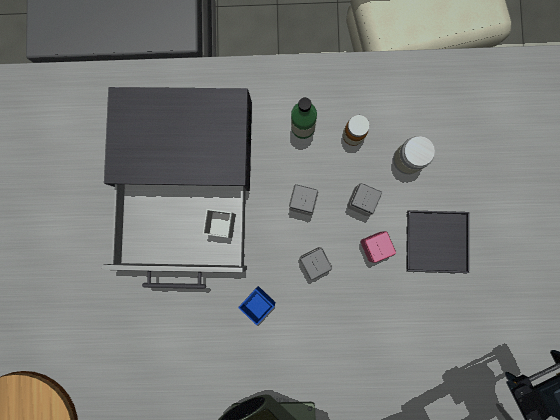

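The scene view shows three lidded tubs, a pink decoy and a blue decoy. In the top view the lids are near (304,199), (365,199) and (315,264), the empty tub is near (220,224) and the tray is near (438,242). The drawer is open with its handle at (176,281).

```bash
cat > h.py <<'E'
from workcell import *
import cv2,numpy as np
def ray(n,u,v,z):
    m=camera_model(n);R=np.array(m["R"]);t=np.array(m["t"]);c=-R.T@t
    d=R.T@np.linalg.inv(m["intrinsics"])@np.array([u,v,1.]); return c+d*(z-c[2])/d[2]
def proj(n,X):
    m=camera_model(n);p=np.array(m["intrinsics"])@(np.array(m["R"])@X+np.array(m["t"]));return p[:2]/p[2]
def rect(f,u,v,lo,hi,z,r=32,n="top"):
    # lid/top face: brightness band lo..hi, connected with pixel (u,v)
    g=cv2.cvtColor(f,cv2.COLOR_RGB2GRAY)
    m=cv2.morphologyEx(cv2.inRange(g,lo,hi),cv2.MORPH_OPEN,np.ones((3,3),np.uint8))
    w=np.zeros_like(m);w[v-r:v+r,u-r:u+r]=m[v-r:v+r,u-r:u+r]
    cs,_=cv2.findContours(w,cv2.RETR_EXTERNAL,cv2.CHAIN_APPROX_NONE)
    c=max(cs,key=cv2.contourArea)
    P=np.array([ray(n,*p[0],z)[:2] for p in c],np.float32)
    return cv2.minAreaRect(P)
E
python3 - <<'E'
from h import *
f=cv2.cvtColor(cv2.imread("pics/top0.png"),cv2.COLOR_BGR2RGB)
g=cv2.cvtColor(f,cv2.COLOR_RGB2GRAY)
for u,v in((304,199),(365,199),(315,264),(219,223)): print(g[v,u-24:u+25:2],g[v-24:v+25:2,u])
a=cv2.resize(cv2.imread("pics/top0.png")[160:310,95:385],None,fx=2.7,fy=2.7,interpolation=cv2.INTER_CUBIC);cv2.imwrite("pics/c.png",a)
E
```

```text
[149 152 150 150 152 109 133 134 133 132 132 131 134 132 134 134 132 137
  97 149 144 145 146 148 146] [147 146 145 145 150 147 124 134 132 134 134 134 134 136 112 131 133 136
  48  62  84  84  83 159 150]
[144 146 148 148  90  60  78 133 129 128 130 132 129 129 127 127 127 128
 127 113 151 153 151 150 151] [144 147 145 145 149 108 128 130 129 127 130 129 129 127 129  71 129 111
  50  64  60  84  83  79 152]
[147 148 147 149  93  85  85 126 126 126 126  65 127 130 125 127 126 124
 127  96 152 151 149 151 151] [152 150 148 152 115 111 134 126 126 128 128 126 127 129 126 123 123 125
 130  59  79 153 147 145 150]
[174 175 178 176 177 105  52  56 192 192 192 194 194 192 195 193 192 204
  50  51 181 180 179 194  42] [179 177 176 173 178 172 163  94 105 104 203 194 194 192 192 193 192 195
 168  88  96  93 183 171 174]
```

View pics/c.png

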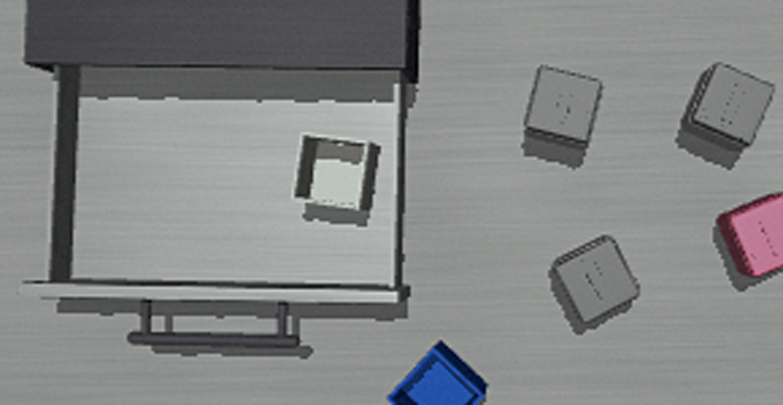

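The crop confirms the lids are squares at different yaws. The empty tub is turned slightly and stands near the drawer's right side, at crop (337,172). I'll measure everything now.

Run:
```python
from h import *
f=cv2.cvtColor(cv2.imread("pics/top0.png"),cv2.COLOR_BGR2RGB)
for u,v in((304,199),(365,199),(315,264)):
    print("lid",np.round(np.concatenate([np.ravel(x) for x in rect(f,u,v,122,141,86,22)]),1))
s=cv2.imread("pics/scene0.png")
def mid(pts,z,k=1,o=(0,0)):
    P=np.array([ray("top",u/k+o[0],v/k+o[1],z)[:2] for u,v in pts]);
    e=np.linalg.norm(P-np.roll(P,-1,0),axis=1);d=P[0]-P[1]; print(np.round(P,0).tolist(),np.round(P.mean(0),1),np.round(e,0),"ang",np.degrees(np.arctan2(*d[::-1])))
mid([(304,134),(381,143),(370,210),(296,198)],86,2.7,(95,160)) # empty rim
mid([(407,211),(469,211),(469,272),(407,272)],12)  # tray
mid([(108,88),(250,89),(248,185),(105,184)],105)  # unit top
mid([(104,265),(246,267)],98) # front panel
mid([(143,287),(209,290)],74) # handle
g=f.astype(int)
for nm,(u,v),z in(("oil",(304,103),200),("spice",(358,123),100),("can",(419,152),110)): print(nm,ray("top",u,v,z)[:2])
```

```text
lid [593.1 -86.7  50.4  50.7  74.6]
lid [ 590.1 -233.2   50.3   50.    64.3]
lid [ 440.6 -111.    50.3   49.7   25.1]
[[572.0, 138.0], [562.0, 71.0], [504.0, 82.0], [516.0, 146.0]] [538.6 109.4] [68. 59. 65. 56.] ang 81.86200366183648
[[561.0, -345.0], [557.0, -497.0], [407.0, -489.0], [411.0, -338.0]] [ 484.  -417.2] [153. 150. 151. 150.] ang 88.51153657564369
[[864.0, 367.0], [851.0, 32.0], [625.0, 40.0], [636.0, 373.0]] [743.9 203. ] [336. 226. 333. 228.] ang 87.73839438836637
[[449.0, 378.0], [437.0, 49.0]] [442.7 213.4] [329. 329.] ang 87.87293131277822
[[394.0, 295.0], [384.0, 140.0]] [389.1 217.3] [156. 156.] ang 86.17374094653067
oil [783.49255188 -91.09332082]
spice [ 763.54849585 -218.2276606 ]
can [ 689.26480749 -353.23337415]
```

```bash
cat >> h.py <<'E'
def plan(*targets):
    """targets (x,y,z,yaw): print per-call shifts in tool axes (m, rad)"""
    s=state();p=np.array(s["ee_pos"]);w=s["ee_rot"][2]
    for T in targets:
        d=np.array(T[:3])-p;dw=(T[3]-w+180)%360-180
        n=max(1,int(np.ceil(np.linalg.norm(d)/195)),int(np.ceil(abs(dw)/34)))
        for i in range(n):
            a=np.radians(w);c,q=np.cos(a),np.sin(a);e=d/n/1000
            print(f"  x {c*e[0]+q*e[1]:.4f} y {q*e[0]-c*e[1]:.4f} z {-e[2]:.4f} yaw {-np.radians(dw/n):.4f}")
            p=p+d/n;w+=dw/n
        print("--",T)
E
python3 -c "
from h import *
plan((538.6,109.4,200,80),(538.6,109.4,57,80))"
```

```text
x 0.1343 y -0.1148 z 0.0068 yaw -0.2461
  x 0.1583 y -0.0786 z 0.0068 yaw -0.2461
  x 0.1727 y -0.0377 z 0.0068 yaw -0.2461
  x 0.1766 y 0.0055 z 0.0068 yaw -0.2461
-- (538.6, 109.4, 200, 80)
  x 0.0000 y 0.0000 z 0.1430 yaw -0.0000
-- (538.6, 109.4, 57, 80)
```

```bash
python3 -m crank '[{"grip":0.09,"x":0.027,"y":-0.023,"z":0.001,"yaw":-0.05},{"grip":0.09,"x":0.054,"y":-0.046,"z":0.003,"yaw":-0.1},{"grip":0.09,"x":0.081,"y":-0.069,"z":0.004,"yaw":-0.15},{"grip":0.09,"x":0.107,"y":-0.092,"z":0.005,"yaw":-0.2},{"grip":0.09,"x":0.1343,"y":-0.1148,"z":0.0068,"yaw":-0.2461}]' 15
python3 -m crank '[{"grip":0.09,"x":0.032,"y":-0.016,"z":0.001,"yaw":-0.05},{"grip":0.09,"x":0.063,"y":-0.031,"z":0.003,"yaw":-0.1},{"grip":0.09,"x":0.095,"y":-0.047,"z":0.004,"yaw":-0.15},{"grip":0.09,"x":0.127,"y":-0.063,"z":0.005,"yaw":-0.2},{"grip":0.09,"x":0.1583,"y":-0.0786,"z":0.0068,"yaw":-0.2461}]'
python3 -m crank '[{"grip":0.09,"x":0.035,"y":-0.008,"z":0.001,"yaw":-0.05},{"grip":0.09,"x":0.069,"y":-0.015,"z":0.003,"yaw":-0.1},{"grip":0.09,"x":0.104,"y":-0.023,"z":0.004,"yaw":-0.15},{"grip":0.09,"x":0.138,"y":-0.03,"z":0.005,"yaw":-0.2},{"grip":0.09,"x":0.1727,"y":-0.0377,"z":0.0068,"yaw":-0.2461}]'
python3 -m crank '[{"grip":0.09,"x":0.035,"y":0.001,"z":0.001,"yaw":-0.05},{"grip":0.09,"x":0.071,"y":0.002,"z":0.003,"yaw":-0.1},{"grip":0.09,"x":0.106,"y":0.003,"z":0.004,"yaw":-0.15},{"grip":0.09,"x":0.141,"y":0.004,"z":0.005,"yaw":-0.2},{"grip":0.09,"x":0.1766,"y":0.0055,"z":0.0068,"yaw":-0.2461}]'
python3 -c "
from h import *
f=grab_frame('scene');cv2.imwrite('pics/s1.png',f[120:330,200:480,::-1])
f=grab_frame('top');cv2.imwrite('pics/t1.png',f[:,:,::-1])
print(state()['ee_pos'],state()['ee_rot'])
plan((538.6,109.4,57,80))"
```

```text
time_s: 0.52
ee_pos: [307.4, -366.4, 220.8]
ee_rot: [-180.0, -0.0, 37.8]
force: [1.2, -0.3, 0.5]
gripper_width: 90.1
gripper_force: 0.0
time_s: 0.93
ee_pos: [384.7, -207.2, 214.2]
ee_rot: [-180.0, -0.0, 51.9]
force: [1.0, -0.3, 0.2]
gripper_width: 90.1
gripper_force: 0.0
time_s: 1.35
ee_pos: [462.0, -48.3, 207.4]
ee_rot: [180.0, 0.0, 66.0]
force: [0.9, -0.6, 0.5]
gripper_width: 90.2
gripper_force: 0.0
time_s: 1.77
ee_pos: [539.0, 110.7, 200.4]
ee_rot: [-180.0, 0.0, 80.2]
force: [0.5, -0.7, -0.6]
gripper_width: 89.9
gripper_force: 0.0
[540.39815609 112.99137036 199.74938719] [ 1.79998142e+02 -8.75147214e-02  8.02837773e+01]
  x -0.0038 y -0.0012 z 0.1427 yaw 0.0050
-- (538.6, 109.4, 57, 80)
```

View pics/s1.png

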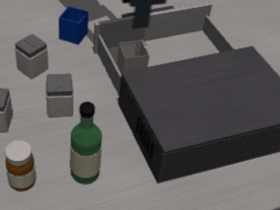

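The gripper hangs above the empty tub, which is at crop (133,55). Before descending I'll check the empty tub's position across both views.

```bash
python3 -c "
from h import *
print(proj('scene',np.array([538.6,109.4,86])),proj('top',np.array([538.6,109.4,86])))
a=cv2.resize(cv2.imread('pics/scene0.png')[140:220,290:380],None,fx=6,fy=6);b=cv2.resize(cv2.imread('pics/top0.png')[190:260,180:260],None,fx=6,fy=6)
b=cv2.copyMakeBorder(b,0,60,0,0,cv2.BORDER_CONSTANT)
o=np.hstack([a,b])[:, :];print(o.shape);o=cv2.resize(o,None,fx=.78,fy=.78);cv2.imwrite('pics/c2.png',o)"
```

```text
[330.33036418 168.06150022] [220.07331332 223.39964947]
(480, 1020, 3)
```

View pics/c2.png

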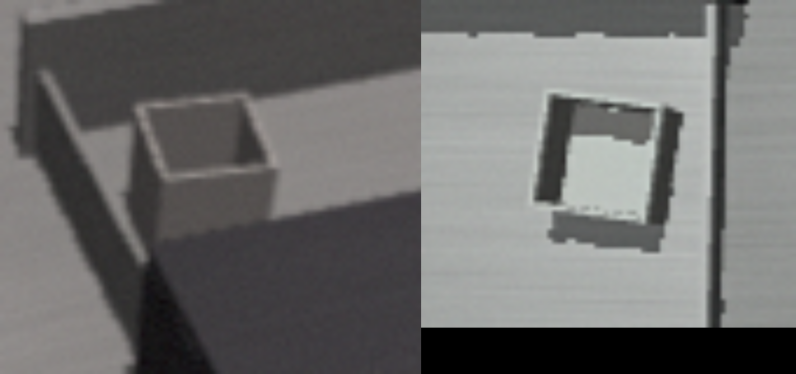

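The left panel (scene) puts the rim corners at (137,104), (245,93), (275,167) and (165,180). The right panel (top) puts them at (548,93), (663,106), (648,220) and (535,203), so my first estimate had included a side wall.

```bash
python3 -c "
from h import *
print(ray('top',217.9,223.2,86),ray('scene',333.9,169.1,86))
c=ray('top',217.9,223.2,86)/2+ray('scene',333.9,169.1,86)/2
plan((c[0],c[1],57,83))"
```

```text
[539.19605984 114.48978276  86.        ] [544.87655845 115.93438355  86.        ]
  x 0.0025 y 0.0012 z 0.1427 yaw -0.0474
-- (np.float64(542.0363091451991), np.float64(115.21208315300242), 57, 83)
```

```bash
python3 -m crank '[{"grip":0.09,"x":0.0025,"y":0.001,"z":0.03,"yaw":-0.047},{"grip":0.09,"x":0.0025,"y":0.001,"z":0.065,"yaw":-0.047},{"grip":0.09,"x":0.0025,"y":0.001,"z":0.1,"yaw":-0.047},{"grip":0.09,"x":0.0025,"y":0.001,"z":0.13,"yaw":-0.047},{"grip":0.09,"x":0.0025,"y":0.001,"z":0.143,"yaw":-0.047}]' 12
python3 -m crank '[{"grip":0.08},{"grip":0.07},{"grip":0.06},{"grip":0.05},{"grip":0.05}]' 12
python3 -m crank '[{"grip":0.05},{"grip":0.05},{"grip":0.05},{"grip":0.05},{"grip":0.05}]' 12
python3 -m crank '[{"grip":0.05,"z":-0.01},{"grip":0.05,"z":-0.03},{"grip":0.05,"z":-0.06},{"grip":0.05,"z":-0.09},{"grip":0.05,"z":-0.1}]' 12
python3 -c "
from h import *
f=grab_frame('top');cv2.imwrite('pics/t2.png',f[:,:,::-1])
print(state()['ee_pos'],state()['ee_rot'],state()['gripper_width'])
plan((484,-417,160,90),(484,-417,50,90))"
```

```text
time_s: 2.28
ee_pos: [536.8, 109.9, 53.6]
ee_rot: [-179.6, 0.2, 82.6]
force: [-0.5, -0.3, -0.3]
gripper_width: 90.0
gripper_force: 0.0
[536.20811028 109.77692804  52.64521138] [-179.4404963     0.20415796   82.64860007] 90.21841867766224
  x -0.1764 y 0.0052 z -0.0358 yaw -0.0428
  x -0.1764 y -0.0023 z -0.0358 yaw -0.0428
  x -0.1762 y -0.0099 z -0.0358 yaw -0.0428
-- (484, -417, 160, 90)
  x 0.0000 y 0.0000 z 0.1100 yaw -0.0000
-- (484, -417, 50, 90)validation failed for argument at $[0]...
validation failed for argument at $[0]...
validation failed for argument at $[0]...
```

```bash
python3 -m crank '[{"grip":0.08,"x":0,"y":0,"z":0,"yaw":0},{"grip":0.07,"x":0,"y":0,"z":0,"yaw":0},{"grip":0.06,"x":0,"y":0,"z":0,"yaw":0},{"grip":0.05,"x":0,"y":0,"z":0,"yaw":0},{"grip":0.05,"x":0,"y":0,"z":0,"yaw":0}]' 12
python3 -m crank '[{"grip":0.05,"x":0,"y":0,"z":0,"yaw":0},{"grip":0.05,"x":0,"y":0,"z":0,"yaw":0},{"grip":0.05,"x":0,"y":0,"z":0,"yaw":0},{"grip":0.05,"x":0,"y":0,"z":0,"yaw":0},{"grip":0.05,"x":0,"y":0,"z":0,"yaw":0}]' 12
python3 -c "
from h import *
f=grab_frame('scene');cv2.imwrite('pics/t2.png',f[100:330,100:480,::-1])
print(state()['ee_pos'],state()['ee_rot'],state()['gripper_width'],state()['force'])"
```

```text
time_s: 2.75
ee_pos: [541.0, 111.3, 59.1]
ee_rot: [179.9, -0.0, 82.7]
force: [-0.8, -0.2, 4.0]
gripper_width: 60.5
gripper_force: 11.8
time_s: 3.17
ee_pos: [541.0, 111.3, 59.1]
ee_rot: [179.9, -0.0, 82.7]
force: [0.1, 0.0, 5.8]
gripper_width: 60.2
gripper_force: 11.9
[540.96156403 111.30425594  59.04826329] [ 1.79874279e+02 -2.43978504e-02  8.26896942e+01] 60.476415811082795 [ 0.54229593 -0.20144109  6.13989923]
```

View pics/t2.png

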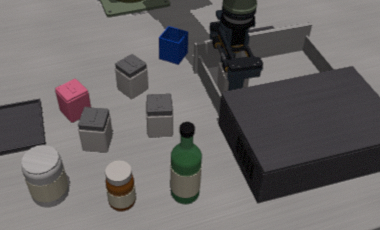

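The fingers hold the empty tub (width 60.2 mm), so I'll lift it and carry it to the tray.

```bash
python3 -m crank '[{"grip":0.05,"x":0,"y":0,"z":-0.01,"yaw":0},{"grip":0.05,"x":0,"y":0,"z":-0.03,"yaw":0},{"grip":0.05,"x":0,"y":0,"z":-0.06,"yaw":0},{"grip":0.05,"x":0,"y":0,"z":-0.09,"yaw":0},{"grip":0.05,"x":0,"y":0,"z":-0.11,"yaw":0}]' 12
python3 -m crank '[{"grip":0.05,"x":0,"y":0,"z":-0.12,"yaw":0},{"grip":0.05,"x":0,"y":0,"z":-0.12,"yaw":0},{"grip":0.05,"x":0,"y":0,"z":-0.12,"yaw":0},{"grip":0.05,"x":0,"y":0,"z":-0.12,"yaw":0},{"grip":0.05,"x":0,"y":0,"z":-0.12,"yaw":0}]' 12
python3 -c "
from h import *
print(state()['ee_pos'],state()['ee_rot'],state()['gripper_width'],state()['force'])
plan((484,-417,260,90),(484,-417,50,90))"
```

```text
time_s: 3.63
ee_pos: [541.0, 111.5, 171.0]
ee_rot: [179.8, -0.1, 82.7]
force: [0.3, 0.3, -0.3]
gripper_width: 60.6
gripper_force: 11.8
time_s: 4.05
ee_pos: [541.0, 111.5, 290.7]
ee_rot: [179.7, -0.1, 82.7]
force: [-0.5, -0.6, -0.9]
gripper_width: 60.7
gripper_force: 11.8
[540.98507523 111.50218241 290.73051363] [ 1.79674870e+02 -1.03279589e-01  8.26944090e+01] 60.71286630206191 [-0.50701373 -0.5803335  -0.85912984]
  x -0.1772 y 0.0036 z 0.0102 yaw -0.0425
  x -0.1771 y -0.0040 z 0.0102 yaw -0.0425
  x -0.1768 y -0.0115 z 0.0102 yaw -0.0425
-- (484, -417, 260, 90)
  x 0.0000 y 0.0000 z 0.1050 yaw -0.0000
  x 0.0000 y 0.0000 z 0.1050 yaw -0.0000
-- (484, -417, 50, 90)
```

```bash
python3 -m crank '[{"grip":0.05,"x":-0.02,"y":0,"z":0.001,"yaw":-0.005},{"grip":0.05,"x":-0.058,"y":0.001,"z":0.003,"yaw":-0.015},{"grip":0.05,"x":-0.097,"y":0.002,"z":0.005,"yaw":-0.025},{"grip":0.05,"x":-0.136,"y":0.003,"z":0.008,"yaw":-0.035},{"grip":0.05,"x":-0.1772,"y":0.0036,"z":0.0102,"yaw":-0.0425}]' 12
python3 -m crank '[{"grip":0.05,"x":-0.036,"y":-0.001,"z":0.002,"yaw":-0.009},{"grip":0.05,"x":-0.071,"y":-0.002,"z":0.004,"yaw":-0.018},{"grip":0.05,"x":-0.106,"y":-0.002,"z":0.006,"yaw":-0.026},{"grip":0.05,"x":-0.142,"y":-0.003,"z":0.008,"yaw":-0.035},{"grip":0.05,"x":-0.1771,"y":-0.004,"z":0.0102,"yaw":-0.0425}]' 12
python3 -m crank '[{"grip":0.05,"x":-0.04,"y":-0.003,"z":0.002,"yaw":-0.009},{"grip":0.05,"x":-0.08,"y":-0.005,"z":0.004,"yaw":-0.018},{"grip":0.05,"x":-0.12,"y":-0.008,"z":0.006,"yaw":-0.026},{"grip":0.05,"x":-0.155,"y":-0.01,"z":0.008,"yaw":-0.035},{"grip":0.05,"x":-0.1768,"y":-0.0115,"z":0.0102,"yaw":-0.0425}]' 12
python3 -m crank '[{"grip":0.05,"x":0,"y":0,"z":0.03,"yaw":0},{"grip":0.05,"x":0,"y":0,"z":0.07,"yaw":0},{"grip":0.05,"x":0,"y":0,"z":0.11,"yaw":0},{"grip":0.05,"x":0,"y":0,"z":0.14,"yaw":0},{"grip":0.05,"x":0,"y":0,"z":0.16,"yaw":0}]' 12
python3 -m crank '[{"grip":0.05,"x":0,"y":0,"z":0.01,"yaw":0},{"grip":0.05,"x":0,"y":0,"z":0.02,"yaw":0},{"grip":0.05,"x":0,"y":0,"z":0.025,"yaw":0},{"grip":0.05,"x":0,"y":0,"z":0.025,"yaw":0},{"grip":0.05,"x":0,"y":0,"z":0.025,"yaw":0}]' 12
python3 -c "
from h import *
s=state();print(s['time_s'],s['ee_pos'],s['ee_rot'],s['gripper_width'],s['force'])
f=grab_frame('scene');cv2.imwrite('pics/s3.png',f[100:330,30:480,::-1])"
```

```text
time_s: 4.47
ee_pos: [519.7, -66.0, 275.6]
ee_rot: [-179.8, -0.0, 85.2]
force: [1.1, -0.7, -0.3]
gripper_width: 60.5
gripper_force: 11.8
time_s: 4.88
ee_pos: [500.7, -242.3, 265.5]
ee_rot: [-179.8, -0.1, 87.6]
force: [0.4, 0.0, -0.5]
gripper_width: 60.5
gripper_force: 11.8
time_s: 5.3
ee_pos: [481.4, -420.2, 254.6]
ee_rot: [-179.8, -0.1, 89.9]
force: [-0.0, 0.9, -0.2]
gripper_width: 60.3
gripper_force: 11.8
time_s: 5.72
ee_pos: [480.3, -414.8, 91.5]
ee_rot: [-179.6, -0.4, 90.0]
force: [0.1, 0.0, -0.1]
gripper_width: 60.6
gripper_force: 11.8
time_s: 6.13
ee_pos: [483.7, -417.6, 73.1]
ee_rot: [179.9, 0.1, 90.0]
force: [0.5, 0.2, -0.3]
gripper_width: 60.6
gripper_force: 11.8
6.1333 [ 483.70145759 -417.60090124   73.08282449] [1.79927687e+02 6.60540970e-02 8.99974087e+01] 60.56521769906991 [ 0.51724814  0.23228308 -0.33649232]
```

View pics/s3.png

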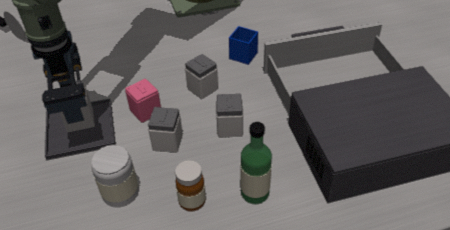

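The gripper with the tub is over the tray, at crop (75,120).

```bash
python3 -m crank '[{"grip":0.05,"x":0,"y":0,"z":0.008,"yaw":0},{"grip":0.05,"x":0,"y":0,"z":0.015,"yaw":0},{"grip":0.05,"x":0,"y":0,"z":0.02,"yaw":0},{"grip":0.05,"x":0,"y":0,"z":0.023,"yaw":0},{"grip":0.05,"x":0,"y":0,"z":0.023,"yaw":0}]' 12
python3 -m crank '[{"grip":0.05,"x":0,"y":0,"z":0.0,"yaw":0},{"grip":0.05,"x":0,"y":0,"z":0.001,"yaw":0},{"grip":0.05,"x":0,"y":0,"z":0.001,"yaw":0},{"grip":0.05,"x":0,"y":0,"z":0.001,"yaw":0},{"grip":0.05,"x":0,"y":0,"z":0.001,"yaw":0}]' 12
```

```text
time_s: 6.6
ee_pos: [483.0, -417.2, 48.9]
ee_rot: [-180.0, -0.0, 90.0]
force: [-0.2, -0.4, -1.3]
gripper_width: 60.6
gripper_force: 11.9
time_s: 7.02
ee_pos: [483.3, -417.3, 48.7]
ee_rot: [180.0, 0.0, 90.0]
force: [-1.1, 1.7, 6.4]
gripper_width: 60.2
gripper_force: 11.9
```

```bash
python3 -m crank '[{"grip":0.065,"x":0,"y":0,"z":0,"yaw":0},{"grip":0.075,"x":0,"y":0,"z":0,"yaw":0},{"grip":0.085,"x":0,"y":0,"z":0,"yaw":0},{"grip":0.09,"x":0,"y":0,"z":0,"yaw":0},{"grip":0.09,"x":0,"y":0,"z":0,"yaw":0}]' 12
python3 -m crank '[{"grip":0.09,"x":0,"y":0,"z":-0.02,"yaw":0},{"grip":0.09,"x":0,"y":0,"z":-0.05,"yaw":0},{"grip":0.09,"x":0,"y":0,"z":-0.09,"yaw":0},{"grip":0.09,"x":0,"y":0,"z":-0.12,"yaw":0},{"grip":0.09,"x":0,"y":0,"z":-0.13,"yaw":0}]' 20
python3 -m crank '[{"grip":0.05,"x":-0.03,"y":0,"z":0,"yaw":0},{"grip":0.03,"x":-0.06,"y":0,"z":0,"yaw":0},{"grip":0.0,"x":-0.07,"y":0,"z":0,"yaw":0},{"grip":0.0,"x":-0.08,"y":0,"z":0,"yaw":0},{"grip":0.0,"x":-0.08,"y":0,"z":0,"yaw":0}]' 20
python3 - <<'E'
from h import *
f=grab_frame("top");cv2.imwrite('pics/t4.png',f[:,:,::-1])
for u,v in((304,199),(365,199),(315,264)):
    print("lid",np.round(np.concatenate([np.ravel(x) for x in rect(f,u,v,122,141,86,22)]),1))
s=state();print(s['ee_pos'],s['gripper_width'],s['force'])
plan((590,-233,160,64.3),(590,-233,110,64.3))
E
```

```text
time_s: 7.43
ee_pos: [483.1, -417.2, 47.8]
ee_rot: [-180.0, -0.0, 90.0]
force: [0.1, 0.9, 0.2]
gripper_width: 88.5
gripper_force: 0.0
time_s: 7.85
ee_pos: [485.1, -418.9, 183.7]
ee_rot: [179.6, 0.4, 90.0]
force: [1.4, -0.5, 1.3]
gripper_width: 90.3
gripper_force: 0.0
time_s: 8.27
ee_pos: [482.7, -498.4, 176.8]
ee_rot: [-179.9, -0.0, 89.9]
force: [-0.9, 0.7, 0.1]
gripper_width: 59.9
gripper_force: 0.0
lid [593.2 -86.7  50.5  50.7  74.4]
lid [ 589.8 -233.4   50.5   50.5   64.9]
lid [ 440.1 -111.2   51.3   49.7   25.1]
[ 482.79971392 -497.09665898  176.99801567] 55.36466473318786 [-0.49684697  0.24743684 -0.02978347]
  x 0.1321 y 0.0535 z 0.0085 yaw 0.2238
  x 0.1407 y 0.0228 z 0.0085 yaw 0.2238
-- (590, -233, 160, 64.3)
  x 0.0000 y 0.0000 z 0.0500 yaw -0.0000
-- (590, -233, 110, 64.3)
```

View pics/t4.png

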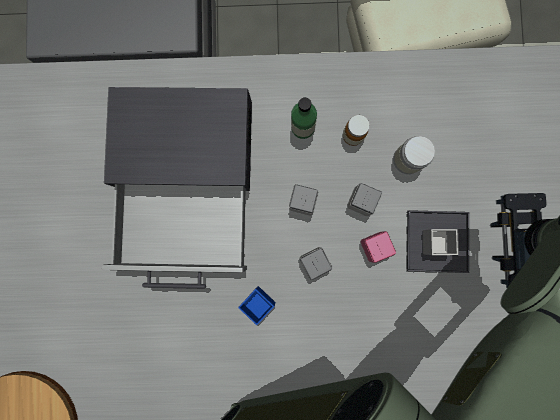

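The empty tub stands inside the tray at (444,242). The three full tubs haven't moved. Next I'll press tub1's lid.

```bash
python3 -m crank '[{"grip":0,"x":0.025,"y":0.01,"z":0.002,"yaw":0.045},{"grip":0,"x":0.05,"y":0.02,"z":0.004,"yaw":0.09},{"grip":0,"x":0.08,"y":0.032,"z":0.006,"yaw":0.135},{"grip":0,"x":0.106,"y":0.043,"z":0.007,"yaw":0.18},{"grip":0,"x":0.1321,"y":0.0535,"z":0.0085,"yaw":0.2238}]' 20
python3 -m crank '[{"grip":0,"x":0.035,"y":0.006,"z":0.002,"yaw":0.045},{"grip":0,"x":0.07,"y":0.011,"z":0.004,"yaw":0.09},{"grip":0,"x":0.1,"y":0.016,"z":0.006,"yaw":0.135},{"grip":0,"x":0.125,"y":0.02,"z":0.007,"yaw":0.18},{"grip":0,"x":0.1407,"y":0.0228,"z":0.0085,"yaw":0.2238}]' 20
python3 -m crank '[{"grip":0,"x":0,"y":0,"z":0.01,"yaw":0},{"grip":0,"x":0,"y":0,"z":0.025,"yaw":0},{"grip":0,"x":0,"y":0,"z":0.04,"yaw":0},{"grip":0,"x":0,"y":0,"z":0.05,"yaw":0},{"grip":0,"x":0,"y":0,"z":0.05,"yaw":0}]' 20
python3 -m crank '[{"grip":0,"x":0,"y":0,"z":0,"yaw":0},{"grip":0,"x":0,"y":0,"z":0,"yaw":0},{"grip":0,"x":0,"y":0,"z":0,"yaw":0},{"grip":0,"x":0,"y":0,"z":0,"yaw":0},{"grip":0,"x":0,"y":0,"z":0,"yaw":0}]' 20
```

```text
time_s: 8.73
ee_pos: [536.8, -362.2, 169.4]
ee_rot: [-179.9, -0.1, 77.1]
force: [-0.2, -0.0, 0.7]
gripper_width: 22.2
gripper_force: 0.0
time_s: 9.15
ee_pos: [590.4, -228.7, 161.1]
ee_rot: [-179.9, -0.1, 64.4]
force: [0.2, -0.6, 0.5]
gripper_width: 0.4
gripper_force: 0.0
time_s: 9.57
ee_pos: [588.0, -232.3, 108.2]
ee_rot: [-179.7, 0.0, 64.4]
force: [-1.1, -0.4, -0.3]
gripper_width: 0.5
gripper_force: 0.0
time_s: 9.98
ee_pos: [590.5, -233.3, 111.9]
ee_rot: [179.9, -0.0, 64.3]
force: [-0.4, -0.5, -0.5]
gripper_width: 0.2
gripper_force: 0.0
```

```bash
python3 -m crank '[{"grip":0,"x":0,"y":0,"z":0.004,"yaw":0},{"grip":0,"x":0,"y":0,"z":0.008,"yaw":0},{"grip":0,"x":0,"y":0,"z":0.012,"yaw":0},{"grip":0,"x":0,"y":0,"z":0.014,"yaw":0},{"grip":0,"x":0,"y":0,"z":0.016,"yaw":0}]' 20
python3 -m crank '[{"grip":0,"x":0,"y":0,"z":0.001,"yaw":0},{"grip":0,"x":0,"y":0,"z":0.002,"yaw":0},{"grip":0,"x":0,"y":0,"z":0.003,"yaw":0},{"grip":0,"x":0,"y":0,"z":0.004,"yaw":0},{"grip":0,"x":0,"y":0,"z":0.005,"yaw":0}]' 20
python3 -m crank '[{"grip":0,"x":0,"y":0,"z":0.0005,"yaw":0},{"grip":0,"x":0,"y":0,"z":0.001,"yaw":0},{"grip":0,"x":0,"y":0,"z":0.0015,"yaw":0},{"grip":0,"x":0,"y":0,"z":0.002,"yaw":0},{"grip":0,"x":0,"y":0,"z":0.002,"yaw":0}]' 20
```

```text
time_s: 10.4
ee_pos: [590.2, -233.0, 95.5]
ee_rot: [180.0, 0.0, 64.4]
force: [-2.0, 0.7, 5.4]
gripper_width: 0.2
gripper_force: 2.9
time_s: 10.82
ee_pos: [590.2, -233.0, 90.8]
ee_rot: [180.0, 0.0, 64.4]
force: [-1.3, 1.2, 4.9]
gripper_width: 0.5
gripper_force: 2.9
time_s: 11.23
ee_pos: [590.2, -233.0, 90.2]
ee_rot: [179.9, 0.0, 64.3]
force: [-3.1, 1.7, 12.5]
gripper_width: 0.4
gripper_force: 6.1
```

```bash
python3 -m crank '[{"grip":0,"x":0,"y":0,"z":0.0005,"yaw":0},{"grip":0,"x":0,"y":0,"z":0.001,"yaw":0},{"grip":0,"x":0,"y":0,"z":0.001,"yaw":0},{"grip":0,"x":0,"y":0,"z":0.001,"yaw":0},{"grip":0,"x":0,"y":0,"z":0.001,"yaw":0}]' 20
python3 -m crank '[{"grip":0,"x":0,"y":0,"z":-0.005,"yaw":0},{"grip":0,"x":0,"y":0,"z":-0.02,"yaw":0},{"grip":0.03,"x":0,"y":0,"z":-0.05,"yaw":0},{"grip":0.06,"x":0,"y":0,"z":-0.06,"yaw":0},{"grip":0.09,"x":0,"y":0,"z":-0.06,"yaw":0}]' 20
python3 -m crank '[{"grip":0.09,"x":0,"y":0,"z":0,"yaw":0},{"grip":0.09,"x":0,"y":0,"z":0,"yaw":0},{"grip":0.09,"x":0,"y":0,"z":0,"yaw":0},{"grip":0.09,"x":0,"y":0,"z":0,"yaw":0},{"grip":0.09,"x":0,"y":0,"z":0,"yaw":0}]' 20
python3 -m crank '[{"grip":0.09,"x":0,"y":0,"z":0,"yaw":0},{"grip":0.09,"x":0,"y":0,"z":0,"yaw":0},{"grip":0.09,"x":0,"y":0,"z":0,"yaw":0},{"grip":0.09,"x":0,"y":0,"z":0,"yaw":0},{"grip":0.09,"x":0,"y":0,"z":0,"yaw":0}]' 20
```

```text
time_s: 11.65
ee_pos: [590.2, -233.0, 90.2]
ee_rot: [179.9, 0.0, 64.4]
force: [-5.3, 1.5, 17.1]
gripper_width: 0.3
gripper_force: 8.4
time_s: 12.07
ee_pos: [591.9, -233.7, 149.9]
ee_rot: [179.6, -0.0, 64.3]
force: [0.6, 0.9, -0.8]
gripper_width: 17.5
gripper_force: 0.0
time_s: 12.48
ee_pos: [589.7, -232.8, 146.1]
ee_rot: [-179.9, 0.0, 64.3]
force: [-0.0, -0.1, 0.5]
gripper_width: 50.9
gripper_force: 0.0
time_s: 12.9
ee_pos: [590.2, -233.0, 147.2]
ee_rot: [180.0, 0.0, 64.3]
force: [-0.7, -0.7, 0.2]
gripper_width: 84.0
gripper_force: 0.0
```

```bash
python3 -m crank '[{"grip":0.09,"x":0,"y":0,"z":0.02,"yaw":0},{"grip":0.09,"x":0,"y":0,"z":0.05,"yaw":0},{"grip":0.09,"x":0,"y":0,"z":0.08,"yaw":0},{"grip":0.09,"x":0,"y":0,"z":0.1,"yaw":0},{"grip":0.09,"x":0,"y":0,"z":0.106,"yaw":0}]' 25
python3 -m crank '[{"grip":0.09,"x":0,"y":0,"z":0,"yaw":0},{"grip":0.09,"x":0,"y":0,"z":0,"yaw":0},{"grip":0.05,"x":0,"y":0,"z":0,"yaw":0},{"grip":0.05,"x":0,"y":0,"z":0,"yaw":0},{"grip":0.05,"x":0,"y":0,"z":0,"yaw":0}]' 25
python3 -m crank '[{"grip":0.05,"x":0,"y":0,"z":0,"yaw":0},{"grip":0.05,"x":0,"y":0,"z":0,"yaw":0},{"grip":0.05,"x":0,"y":0,"z":0,"yaw":0},{"grip":0.05,"x":0,"y":0,"z":0,"yaw":0},{"grip":0.05,"x":0,"y":0,"z":0,"yaw":0}]' 25
python3 -m crank '[{"grip":0.05,"x":0,"y":0,"z":-0.01,"yaw":0},{"grip":0.05,"x":0,"y":0,"z":-0.035,"yaw":0},{"grip":0.05,"x":0,"y":0,"z":-0.07,"yaw":0},{"grip":0.05,"x":0,"y":0,"z":-0.105,"yaw":0},{"grip":0.05,"x":0,"y":0,"z":-0.13,"yaw":0}]' 25
python3 -m crank '[{"grip":0.05,"x":0,"y":0,"z":-0.01,"yaw":0},{"grip":0.05,"x":0,"y":0,"z":-0.02,"yaw":0},{"grip":0.05,"x":0,"y":0,"z":-0.03,"yaw":0},{"grip":0.05,"x":0,"y":0,"z":-0.03,"yaw":0},{"grip":0.05,"x":0,"y":0,"z":-0.03,"yaw":0}]' 25
python3 -c "
from h import *
s=state();print(s['ee_pos'],s['ee_rot'],s['gripper_width'],s['force'])
plan((546.7,301.6,200,88),(546.7,301.6,70,88))"
```

```text
time_s: 13.32
ee_pos: [587.9, -232.1, 37.5]
ee_rot: [-179.6, 0.0, 64.3]
force: [-0.4, 0.0, -0.3]
gripper_width: 89.8
gripper_force: 0.0
time_s: 13.73
ee_pos: [591.0, -233.3, 42.6]
ee_rot: [179.8, -0.0, 64.3]
force: [-0.5, 0.2, 0.4]
gripper_width: 73.1
gripper_force: 0.0
time_s: 14.15
ee_pos: [590.6, -233.2, 41.9]
ee_rot: [179.9, 0.0, 64.3]
force: [-0.1, 0.1, 4.7]
gripper_width: 60.1
gripper_force: 25.0
time_s: 14.57
ee_pos: [590.3, -233.0, 173.8]
ee_rot: [179.9, -0.0, 64.3]
force: [0.3, -0.5, -2.6]
gripper_width: 60.2
gripper_force: 25.0
time_s: 14.98
ee_pos: [589.7, -232.8, 200.0]
ee_rot: [-179.9, 0.0, 64.3]
force: [-0.1, 0.1, -3.2]
gripper_width: 59.8
gripper_force: 25.0
[ 589.73522804 -232.81833686  200.03013591] [-1.79890321e+02  9.65481756e-03  6.43493525e+01] 59.836690588040504 [-0.12968295  0.14426371 -3.17170469]
  x 0.1544 y -0.0900 z 0.0000 yaw -0.1376
  x 0.1653 y -0.0680 z 0.0000 yaw -0.1376
  x 0.1730 y -0.0447 z 0.0000 yaw -0.1376
-- (546.7, 301.6, 200, 88)
  x 0.0000 y 0.0000 z 0.1300 yaw 0.0000
-- (546.7, 301.6, 70, 88)
```

```bash
python3 -m crank '[{"grip":0.05,"x":0.02,"y":-0.012,"z":0,"yaw":-0.018},{"grip":0.05,"x":0.05,"y":-0.029,"z":0,"yaw":-0.045},{"grip":0.05,"x":0.085,"y":-0.05,"z":0,"yaw":-0.076},{"grip":0.05,"x":0.12,"y":-0.07,"z":0,"yaw":-0.107},{"grip":0.05,"x":0.1544,"y":-0.09,"z":0,"yaw":-0.1376}]' 25
python3 -m crank '[{"grip":0.05,"x":0.033,"y":-0.0136,"z":0,"yaw":-0.028},{"grip":0.05,"x":0.066,"y":-0.027,"z":0,"yaw":-0.055},{"grip":0.05,"x":0.099,"y":-0.041,"z":0,"yaw":-0.083},{"grip":0.05,"x":0.132,"y":-0.054,"z":0,"yaw":-0.11},{"grip":0.05,"x":0.1653,"y":-0.068,"z":0,"yaw":-0.1376}]' 25
python3 -m crank '[{"grip":0.05,"x":0.04,"y":-0.01,"z":0,"yaw":-0.03},{"grip":0.05,"x":0.08,"y":-0.02,"z":0,"yaw":-0.06},{"grip":0.05,"x":0.115,"y":-0.03,"z":0,"yaw":-0.09},{"grip":0.05,"x":0.15,"y":-0.039,"z":0,"yaw":-0.12},{"grip":0.05,"x":0.173,"y":-0.0447,"z":0,"yaw":-0.1376}]' 25
python3 -m crank '[{"grip":0.05,"x":0,"y":0,"z":0.02,"yaw":0},{"grip":0.05,"x":0,"y":0,"z":0.05,"yaw":0},{"grip":0.05,"x":0,"y":0,"z":0.08,"yaw":0},{"grip":0.05,"x":0,"y":0,"z":0.11,"yaw":0},{"grip":0.05,"x":0,"y":0,"z":0.13,"yaw":0}]' 25
python3 -m crank '[{"grip":0.05,"x":0,"y":0,"z":0,"yaw":0},{"grip":0.05,"x":0,"y":0,"z":0,"yaw":0},{"grip":0.05,"x":0,"y":0,"z":0,"yaw":0},{"grip":0.05,"x":0,"y":0,"z":0,"yaw":0},{"grip":0.05,"x":0,"y":0,"z":0,"yaw":0}]' 25
python3 -m crank '[{"grip":0.05,"x":0,"y":0,"z":0.004,"yaw":0},{"grip":0.05,"x":0,"y":0,"z":0.008,"yaw":0},{"grip":0.05,"x":0,"y":0,"z":0.012,"yaw":0},{"grip":0.05,"x":0,"y":0,"z":0.014,"yaw":0},{"grip":0.05,"x":0,"y":0,"z":0.014,"yaw":0}]' 25
python3 -c "
from h import *
f=grab_frame('scene');cv2.imwrite('pics/s5.png',f[50:330,200:520,::-1])"
```

```text
time_s: 15.4
ee_pos: [574.5, -53.2, 199.2]
ee_rot: [-179.8, 0.0, 72.3]
force: [0.7, -0.3, -2.3]
gripper_width: 60.1
gripper_force: 25.0
time_s: 15.82
ee_pos: [560.4, 124.8, 199.3]
ee_rot: [-179.8, 0.1, 80.2]
force: [0.9, -0.5, -2.9]
gripper_width: 59.8
gripper_force: 25.0
time_s: 16.23
ee_pos: [545.7, 304.6, 199.0]
ee_rot: [-179.8, 0.0, 88.2]
force: [0.6, -0.1, -2.1]
gripper_width: 59.7
gripper_force: 25.0
time_s: 16.65
ee_pos: [544.6, 300.2, 66.2]
ee_rot: [-179.6, 0.2, 88.0]
force: [-0.0, 0.4, -3.1]
gripper_width: 59.7
gripper_force: 25.0
time_s: 17.07
ee_pos: [548.2, 301.9, 72.8]
ee_rot: [179.8, -0.1, 88.0]
force: [-0.8, 0.1, -2.8]
gripper_width: 60.1
gripper_force: 25.0
time_s: 17.48
ee_pos: [546.7, 301.1, 56.3]
ee_rot: [-179.9, 0.0, 88.0]
force: [0.2, -0.6, -2.9]
gripper_width: 59.9
gripper_force: 25.0
```

View pics/s5.png

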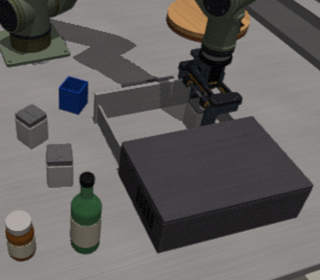

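The tub is inside the drawer at the left end, at crop (205,110). I'll set it down and go to the next one.

```bash
python3 -m crank '[{"grip":0.05,"x":0,"y":0,"z":0.001,"yaw":0},{"grip":0.05,"x":0,"y":0,"z":0.0015,"yaw":0},{"grip":0.05,"x":0,"y":0,"z":0.002,"yaw":0},{"grip":0.05,"x":0,"y":0,"z":0.002,"yaw":0},{"grip":0.05,"x":0,"y":0,"z":0.002,"yaw":0}]' 25
python3 -m crank '[{"grip":0.062,"x":0,"y":0,"z":0,"yaw":0},{"grip":0.066,"x":0,"y":0,"z":0,"yaw":0},{"grip":0.07,"x":0,"y":0,"z":0,"yaw":0},{"grip":0.075,"x":0,"y":0,"z":0,"yaw":0},{"grip":0.078,"x":0,"y":0,"z":0,"yaw":0}]' 25
python3 -m crank '[{"grip":0.078,"x":0,"y":0,"z":-0.01,"yaw":0},{"grip":0.078,"x":0,"y":0,"z":-0.04,"yaw":0},{"grip":0.078,"x":0,"y":0,"z":-0.08,"yaw":0},{"grip":0.078,"x":0,"y":0,"z":-0.11,"yaw":0},{"grip":0.078,"x":0,"y":0,"z":-0.13,"yaw":0}]' 25
python3 -m crank '[{"grip":0.05,"x":0,"y":0,"z":0,"yaw":0},{"grip":0.03,"x":0,"y":0,"z":0,"yaw":0},{"grip":0,"x":0,"y":0,"z":0,"yaw":0},{"grip":0,"x":0,"y":0,"z":0,"yaw":0},{"grip":0,"x":0,"y":0,"z":0,"yaw":0}]' 20
python3 - <<'E'
from h import *
f=grab_frame("top");cv2.imwrite('pics/t6.png',f[:,:,::-1])
for u,v in((304,199),(315,264)):
    print("lid",np.round(np.concatenate([np.ravel(x) for x in rect(f,u,v,122,141,86,22)]),1))
s=state();print(s['ee_pos'])
plan((593.2,-86.7,160,74.5),(593.2,-86.7,112,74.5))
E
```

```text
time_s: 17.95
ee_pos: [547.4, 301.5, 55.8]
ee_rot: [180.0, -0.0, 88.0]
force: [-1.0, -0.7, 4.0]
gripper_width: 59.5
gripper_force: 25.0
time_s: 18.37
ee_pos: [547.3, 301.4, 55.0]
ee_rot: [180.0, 0.0, 88.0]
force: [-0.1, 0.6, 0.4]
gripper_width: 77.5
gripper_force: 0.0
time_s: 18.78
ee_pos: [548.5, 302.1, 189.8]
ee_rot: [179.7, -0.2, 88.0]
force: [0.8, -0.1, -0.0]
gripper_width: 77.9
gripper_force: 0.0
time_s: 19.2
ee_pos: [546.5, 301.0, 183.5]
ee_rot: [-179.8, 0.1, 88.0]
force: [0.4, -1.2, -0.0]
gripper_width: 47.6
gripper_force: 0.0Traceback (most recent call last):
  File "<stdin>", line 4, in <module>
  File "h.py", line 14, in rect
    c=max(cs,key=cv2.contourArea)
ValueError: max() iterable argument is empty
```

View pics/t6.png

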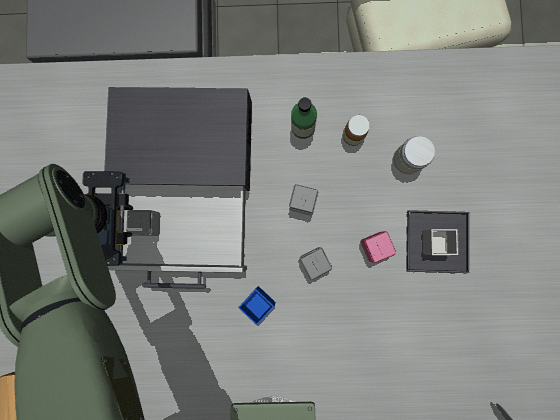

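The first tub is in the drawer at (142,222), partly hidden by the arm. The lids at (304,199) and (315,264) look unmoved, but the overall brightness has changed. I'll relax the threshold relative to the lid's own grey.

```bash
sed -i 's/    m=cv2.morph/    k=int(np.median(g[v-5:v+6,u-5:u+6]));lo,hi=k-7,k+7\n    m=cv2.morph/' h.py
python3 - <<'E'
from h import *
f=cv2.imread('pics/t6.png')[:,:,::-1].copy()
for u,v in((304,199),(315,264)):
    print("lid",np.round(np.concatenate([np.ravel(x) for x in rect(f,u,v,122,141,86,22)]),1))
s=state();print(s['ee_pos'])
plan((593.2,-86.7,160,74.5),(593.2,-86.7,112,74.5))
E
```

```text
lid [593.1 -86.7  50.5  50.6  74.6]
lid [ 440.1 -111.2   51.2   49.7   25.2]
[546.63316399 301.1296174  183.67051987]
  x -0.1287 y 0.0200 z 0.0079 yaw 0.0785
  x -0.1267 y 0.0301 z 0.0079 yaw 0.0785
  x -0.1239 y 0.0399 z 0.0079 yaw 0.0785
-- (593.2, -86.7, 160, 74.5)
  x -0.0000 y -0.0000 z 0.0480 yaw -0.0000
-- (593.2, -86.7, 112, 74.5)
```

```bash
python3 -m crank '[{"grip":0,"x":-0.02,"y":0.003,"z":0.001,"yaw":0.015},{"grip":0,"x":-0.047,"y":0.007,"z":0.003,"yaw":0.03},{"grip":0,"x":-0.075,"y":0.012,"z":0.005,"yaw":0.047},{"grip":0,"x":-0.102,"y":0.016,"z":0.006,"yaw":0.063},{"grip":0,"x":-0.1287,"y":0.02,"z":0.0079,"yaw":0.0785}]' 20
python3 -m crank '[{"grip":0,"x":-0.025,"y":0.006,"z":0.002,"yaw":0.015},{"grip":0,"x":-0.05,"y":0.012,"z":0.003,"yaw":0.03},{"grip":0,"x":-0.076,"y":0.018,"z":0.005,"yaw":0.047},{"grip":0,"x":-0.101,"y":0.024,"z":0.006,"yaw":0.063},{"grip":0,"x":-0.1267,"y":0.0301,"z":0.0079,"yaw":0.0785}]' 20
python3 -m crank '[{"grip":0,"x":-0.028,"y":0.009,"z":0.002,"yaw":0.018},{"grip":0,"x":-0.056,"y":0.018,"z":0.004,"yaw":0.035},{"grip":0,"x":-0.084,"y":0.027,"z":0.006,"yaw":0.053},{"grip":0,"x":-0.107,"y":0.034,"z":0.007,"yaw":0.068},{"grip":0,"x":-0.1239,"y":0.0399,"z":0.0079,"yaw":0.0785}]' 20
python3 -m crank '[{"grip":0,"x":0,"y":0,"z":0.01,"yaw":0},{"grip":0,"x":0,"y":0,"z":0.025,"yaw":0},{"grip":0,"x":0,"y":0,"z":0.038,"yaw":0},{"grip":0,"x":0,"y":0,"z":0.046,"yaw":0},{"grip":0,"x":0,"y":0,"z":0.046,"yaw":0}]' 20
python3 -m crank '[{"grip":0,"x":0,"y":0,"z":0,"yaw":0},{"grip":0,"x":0,"y":0,"z":0,"yaw":0},{"grip":0,"x":0,"y":0,"z":0,"yaw":0},{"grip":0,"x":0,"y":0,"z":0,"yaw":0},{"grip":0,"x":0,"y":0,"z":0,"yaw":0}]' 20
python3 -m crank '[{"grip":0,"x":0,"y":0,"z":0.004,"yaw":0},{"grip":0,"x":0,"y":0,"z":0.008,"yaw":0},{"grip":0,"x":0,"y":0,"z":0.012,"yaw":0},{"grip":0,"x":0,"y":0,"z":0.014,"yaw":0},{"grip":0,"x":0,"y":0,"z":0.016,"yaw":0}]' 20
```

```text
time_s: 19.67
ee_pos: [562.5, 170.9, 176.4]
ee_rot: [-179.9, 0.0, 83.5]
force: [-0.0, -0.2, 0.3]
gripper_width: 10.2
gripper_force: 0.0
time_s: 20.08
ee_pos: [578.0, 41.6, 168.6]
ee_rot: [-179.9, 0.0, 79.0]
force: [0.3, 0.2, -0.5]
gripper_width: 0.5
gripper_force: 0.0
time_s: 20.5
ee_pos: [593.4, -88.6, 160.5]
ee_rot: [-179.9, 0.0, 74.4]
force: [0.8, 0.2, 0.2]
gripper_width: 0.4
gripper_force: 0.0
time_s: 20.92
ee_pos: [592.1, -85.6, 112.7]
ee_rot: [-179.7, 0.0, 74.5]
force: [0.2, -0.7, -0.0]
gripper_width: 0.6
gripper_force: 0.0
time_s: 21.33
ee_pos: [594.1, -86.4, 116.1]
ee_rot: [179.9, -0.0, 74.5]
force: [-0.4, 0.6, 0.4]
gripper_width: 0.5
gripper_force: 0.0
time_s: 21.75
ee_pos: [593.4, -86.4, 99.4]
ee_rot: [-179.9, 0.0, 74.5]
force: [-2.5, -0.5, 5.4]
gripper_width: 0.3
gripper_force: 2.9
```

```bash
python3 -m crank '[{"grip":0,"x":0,"y":0,"z":0.0015,"yaw":0},{"grip":0,"x":0,"y":0,"z":0.003,"yaw":0},{"grip":0,"x":0,"y":0,"z":0.0045,"yaw":0},{"grip":0,"x":0,"y":0,"z":0.006,"yaw":0},{"grip":0,"x":0,"y":0,"z":0.007,"yaw":0}]' 20
python3 -m crank '[{"grip":0,"x":0,"y":0,"z":0.001,"yaw":0},{"grip":0,"x":0,"y":0,"z":0.0015,"yaw":0},{"grip":0,"x":0,"y":0,"z":0.002,"yaw":0},{"grip":0,"x":0,"y":0,"z":0.0025,"yaw":0},{"grip":0,"x":0,"y":0,"z":0.003,"yaw":0}]' 20
python3 -m crank '[{"grip":0,"x":0,"y":0,"z":0.0005,"yaw":0},{"grip":0,"x":0,"y":0,"z":0.001,"yaw":0},{"grip":0,"x":0,"y":0,"z":0.0015,"yaw":0},{"grip":0,"x":0,"y":0,"z":0.002,"yaw":0},{"grip":0,"x":0,"y":0,"z":0.002,"yaw":0}]' 20
```

```text
time_s: 22.17
ee_pos: [593.4, -86.4, 93.0]
ee_rot: [-180.0, 0.0, 74.5]
force: [-1.9, 0.1, 6.2]
gripper_width: 0.3
gripper_force: 2.9
time_s: 22.58
ee_pos: [593.4, -86.4, 90.3]
ee_rot: [-180.0, 0.0, 74.5]
force: [-3.2, 0.1, 10.2]
gripper_width: 0.7
gripper_force: 5.0
time_s: 23.0
ee_pos: [593.5, -86.4, 90.2]
ee_rot: [180.0, 0.0, 74.5]
force: [-6.6, 0.7, 17.3]
gripper_width: 0.8
gripper_force: 8.5
```

```bash
python3 -m crank '[{"grip":0,"x":0,"y":0,"z":-0.005,"yaw":0},{"grip":0,"x":0,"y":0,"z":-0.02,"yaw":0},{"grip":0.03,"x":0,"y":0,"z":-0.05,"yaw":0},{"grip":0.06,"x":0,"y":0,"z":-0.06,"yaw":0},{"grip":0.09,"x":0,"y":0,"z":-0.06,"yaw":0}]' 20
python3 -m crank '[{"grip":0.09,"x":0,"y":0,"z":0,"yaw":0},{"grip":0.09,"x":0,"y":0,"z":0,"yaw":0},{"grip":0.09,"x":0,"y":0,"z":0,"yaw":0},{"grip":0.09,"x":0,"y":0,"z":0,"yaw":0},{"grip":0.09,"x":0,"y":0,"z":0,"yaw":0}]' 20
python3 -m crank '[{"grip":0.09,"x":0,"y":0,"z":0,"yaw":0},{"grip":0.09,"x":0,"y":0,"z":0,"yaw":0},{"grip":0.09,"x":0,"y":0,"z":0,"yaw":0},{"grip":0.09,"x":0,"y":0,"z":0,"yaw":0},{"grip":0.09,"x":0,"y":0,"z":0,"yaw":0}]' 20
python3 -m crank '[{"grip":0.09,"x":0,"y":0,"z":0.02,"yaw":0},{"grip":0.09,"x":0,"y":0,"z":0.05,"yaw":0},{"grip":0.09,"x":0,"y":0,"z":0.08,"yaw":0},{"grip":0.09,"x":0,"y":0,"z":0.1,"yaw":0},{"grip":0.09,"x":0,"y":0,"z":0.106,"yaw":0}]' 25
python3 -m crank '[{"grip":0.09,"x":0,"y":0,"z":0,"yaw":0},{"grip":0.09,"x":0,"y":0,"z":0,"yaw":0},{"grip":0.05,"x":0,"y":0,"z":0,"yaw":0},{"grip":0.05,"x":0,"y":0,"z":0,"yaw":0},{"grip":0.05,"x":0,"y":0,"z":0,"yaw":0}]' 25
python3 -m crank '[{"grip":0.05,"x":0,"y":0,"z":0,"yaw":0},{"grip":0.05,"x":0,"y":0,"z":0,"yaw":0},{"grip":0.05,"x":0,"y":0,"z":0,"yaw":0},{"grip":0.05,"x":0,"y":0,"z":0,"yaw":0},{"grip":0.05,"x":0,"y":0,"z":0,"yaw":0}]' 25
```

```text
time_s: 23.42
ee_pos: [595.9, -86.8, 150.2]
ee_rot: [179.6, -0.0, 74.5]
force: [0.2, 0.8, -0.0]
gripper_width: 17.4
gripper_force: 0.0
time_s: 23.83
ee_pos: [593.4, -86.4, 146.4]
ee_rot: [-179.9, 0.0, 74.5]
force: [-0.4, 0.2, -0.7]
gripper_width: 50.4
gripper_force: 0.0
time_s: 24.25
ee_pos: [593.9, -86.5, 147.5]
ee_rot: [180.0, 0.0, 74.5]
force: [-0.4, -0.6, 0.2]
gripper_width: 84.0
gripper_force: 0.0
time_s: 24.67
ee_pos: [591.4, -86.1, 38.0]
ee_rot: [-179.6, 0.0, 74.5]
force: [-0.9, 0.1, -0.4]
gripper_width: 90.0
gripper_force: 0.0
time_s: 25.08
ee_pos: [594.7, -86.6, 42.9]
ee_rot: [179.8, -0.0, 74.5]
force: [0.2, -0.4, -0.8]
gripper_width: 72.7
gripper_force: 0.0
time_s: 25.5
ee_pos: [594.0, -86.5, 42.1]
ee_rot: [180.0, -0.0, 74.5]
force: [-1.7, 0.0, 5.8]
gripper_width: 59.9
gripper_force: 25.0
```

Gripped. I'll lift it and plan the move to the middle slot.

```bash
python3 -m crank '[{"grip":0.05,"x":0,"y":0,"z":-0.01,"yaw":0},{"grip":0.05,"x":0,"y":0,"z":-0.035,"yaw":0},{"grip":0.05,"x":0,"y":0,"z":-0.07,"yaw":0},{"grip":0.05,"x":0,"y":0,"z":-0.105,"yaw":0},{"grip":0.05,"x":0,"y":0,"z":-0.13,"yaw":0}]' 25
python3 -m crank '[{"grip":0.05,"x":0,"y":0,"z":-0.01,"yaw":0},{"grip":0.05,"x":0,"y":0,"z":-0.02,"yaw":0},{"grip":0.05,"x":0,"y":0,"z":-0.03,"yaw":0},{"grip":0.05,"x":0,"y":0,"z":-0.03,"yaw":0},{"grip":0.05,"x":0,"y":0,"z":-0.03,"yaw":0}]' 25
python3 -c "
from h import *
s=state();print(s['ee_pos'],s['gripper_width'],s['force'])
plan((543.4,211.6,200,88),(543.4,211.6,72,88))"
```

```text
time_s: 25.92
ee_pos: [594.2, -86.5, 174.0]
ee_rot: [179.9, -0.0, 74.5]
force: [0.2, 0.2, -2.9]
gripper_width: 60.0
gripper_force: 25.0
time_s: 26.33
ee_pos: [593.4, -86.3, 200.4]
ee_rot: [-179.9, 0.0, 74.5]
force: [0.1, -1.1, -3.6]
gripper_width: 60.0
gripper_force: 25.0
[593.36954628 -86.34230716 200.35416746] 59.991201486599074 [ 0.14408506 -1.0505974  -3.57556427]
  x 0.1369 y -0.0639 z 0.0002 yaw -0.1177
  x 0.1434 y -0.0473 z 0.0002 yaw -0.1177
-- (543.4, 211.6, 200, 88)
  x -0.0000 y 0.0000 z 0.1280 yaw -0.0000
-- (543.4, 211.6, 72, 88)
```

```bash
python3 -m crank '[{"grip":0.05,"x":0.02,"y":-0.009,"z":0,"yaw":-0.017},{"grip":0.05,"x":0.048,"y":-0.022,"z":0,"yaw":-0.041},{"grip":0.05,"x":0.078,"y":-0.036,"z":0,"yaw":-0.067},{"grip":0.05,"x":0.108,"y":-0.05,"z":0,"yaw":-0.093},{"grip":0.05,"x":0.1369,"y":-0.0639,"z":0,"yaw":-0.1177}]' 25
python3 -m crank '[{"grip":0.05,"x":0.033,"y":-0.011,"z":0,"yaw":-0.027},{"grip":0.05,"x":0.066,"y":-0.022,"z":0,"yaw":-0.054},{"grip":0.05,"x":0.098,"y":-0.032,"z":0,"yaw":-0.08},{"grip":0.05,"x":0.125,"y":-0.041,"z":0,"yaw":-0.103},{"grip":0.05,"x":0.1434,"y":-0.0473,"z":0,"yaw":-0.1177}]' 25
python3 -m crank '[{"grip":0.05,"x":0,"y":0,"z":0.02,"yaw":0},{"grip":0.05,"x":0,"y":0,"z":0.05,"yaw":0},{"grip":0.05,"x":0,"y":0,"z":0.08,"yaw":0},{"grip":0.05,"x":0,"y":0,"z":0.11,"yaw":0},{"grip":0.05,"x":0,"y":0,"z":0.128,"yaw":0}]' 25
python3 -m crank '[{"grip":0.05,"x":0,"y":0,"z":0,"yaw":0},{"grip":0.05,"x":0,"y":0,"z":0,"yaw":0},{"grip":0.05,"x":0,"y":0,"z":0,"yaw":0},{"grip":0.05,"x":0,"y":0,"z":0,"yaw":0},{"grip":0.05,"x":0,"y":0,"z":0,"yaw":0}]' 25
python3 -m crank '[{"grip":0.05,"x":0,"y":0,"z":0.004,"yaw":0},{"grip":0.05,"x":0,"y":0,"z":0.008,"yaw":0},{"grip":0.05,"x":0,"y":0,"z":0.012,"yaw":0},{"grip":0.05,"x":0,"y":0,"z":0.015,"yaw":0},{"grip":0.05,"x":0,"y":0,"z":0.015,"yaw":0}]' 25
python3 -m crank '[{"grip":0.05,"x":0,"y":0,"z":0.0005,"yaw":0},{"grip":0.05,"x":0,"y":0,"z":0.001,"yaw":0},{"grip":0.05,"x":0,"y":0,"z":0.0015,"yaw":0},{"grip":0.05,"x":0,"y":0,"z":0.002,"yaw":0},{"grip":0.05,"x":0,"y":0,"z":0.002,"yaw":0}]' 25
```

```text
time_s: 26.75
ee_pos: [567.6, 63.8, 199.5]
ee_rot: [-179.8, 0.0, 81.3]
force: [0.9, -0.2, -3.4]
gripper_width: 59.9
gripper_force: 25.0
time_s: 27.17
ee_pos: [542.3, 214.0, 199.4]
ee_rot: [-179.8, 0.0, 88.2]
force: [0.9, -1.1, -3.0]
gripper_width: 59.9
gripper_force: 25.0
time_s: 27.58
ee_pos: [540.9, 210.5, 68.5]
ee_rot: [-179.6, 0.2, 88.0]
force: [-1.5, -0.5, -4.3]
gripper_width: 59.6
gripper_force: 25.0
time_s: 28.0
ee_pos: [544.8, 211.8, 75.0]
ee_rot: [179.8, -0.1, 88.0]
force: [0.5, -0.3, -3.4]
gripper_width: 59.8
gripper_force: 25.0
time_s: 28.42
ee_pos: [543.2, 211.2, 57.4]
ee_rot: [-179.9, 0.0, 88.0]
force: [-0.8, -0.6, -2.8]
gripper_width: 59.7
gripper_force: 25.0
time_s: 28.83
ee_pos: [543.9, 211.5, 56.4]
ee_rot: [180.0, 0.0, 88.0]
force: [0.4, -0.3, -2.8]
gripper_width: 60.1
gripper_force: 25.0
```

```bash
python3 -m crank '[{"grip":0.05,"x":0,"y":0,"z":0.0005,"yaw":0},{"grip":0.05,"x":0,"y":0,"z":0.001,"yaw":0},{"grip":0.05,"x":0,"y":0,"z":0.001,"yaw":0},{"grip":0.05,"x":0,"y":0,"z":0.001,"yaw":0},{"grip":0.05,"x":0,"y":0,"z":0.001,"yaw":0}]' 25
python3 -m crank '[{"grip":0.062,"x":0,"y":0,"z":0,"yaw":0},{"grip":0.066,"x":0,"y":0,"z":0,"yaw":0},{"grip":0.07,"x":0,"y":0,"z":0,"yaw":0},{"grip":0.075,"x":0,"y":0,"z":0,"yaw":0},{"grip":0.078,"x":0,"y":0,"z":0,"yaw":0}]' 25
python3 -m crank '[{"grip":0.078,"x":0,"y":0,"z":-0.01,"yaw":0},{"grip":0.078,"x":0,"y":0,"z":-0.04,"yaw":0},{"grip":0.078,"x":0,"y":0,"z":-0.08,"yaw":0},{"grip":0.078,"x":0,"y":0,"z":-0.11,"yaw":0},{"grip":0.078,"x":0,"y":0,"z":-0.13,"yaw":0}]' 25
python3 -m crank '[{"grip":0.05,"x":0,"y":0,"z":0,"yaw":0},{"grip":0.03,"x":0,"y":0,"z":0,"yaw":0},{"grip":0,"x":0,"y":0,"z":0,"yaw":0},{"grip":0,"x":0,"y":0,"z":0,"yaw":0},{"grip":0,"x":0,"y":0,"z":0,"yaw":0}]' 20
python3 - <<'E'
from h import *
f=grab_frame("top");cv2.imwrite('pics/t7.png',f[:,:,::-1])
print("lid",np.round(np.concatenate([np.ravel(x) for x in rect(f,315,264,122,141,86,22)]),1))
s=state();print(s['ee_pos'])
plan((440.1,-111.2,160,115.2),(440.1,-111.2,114,115.2))
E
```

```text
time_s: 29.25
ee_pos: [544.0, 211.5, 56.0]
ee_rot: [180.0, -0.0, 88.0]
force: [-2.9, -0.0, 4.5]
gripper_width: 60.0
gripper_force: 25.0
time_s: 29.67
ee_pos: [544.0, 211.5, 55.3]
ee_rot: [180.0, 0.0, 88.0]
force: [-0.6, -0.4, -1.0]
gripper_width: 77.0
gripper_force: 0.0
time_s: 30.08
ee_pos: [545.2, 212.0, 189.9]
ee_rot: [179.7, -0.1, 88.0]
force: [0.8, 0.7, 0.4]
gripper_width: 78.0
gripper_force: 0.0
time_s: 30.5
ee_pos: [543.1, 211.2, 183.9]
ee_rot: [-179.8, 0.1, 88.0]
force: [-0.3, -0.2, -0.8]
gripper_width: 47.7
gripper_force: 0.0
lid [ 440.6 -111.    50.3   49.7   25.1]
[543.27396821 211.26255941 184.08903745]
  x -0.1629 y -0.0459 z 0.0120 yaw -0.2374
  x -0.1476 y -0.0829 z 0.0120 yaw -0.2374
-- (440.1, -111.2, 160, 115.2)
  x -0.0000 y -0.0000 z 0.0460 yaw -0.0000
-- (440.1, -111.2, 114, 115.2)
```

View pics/t7.png

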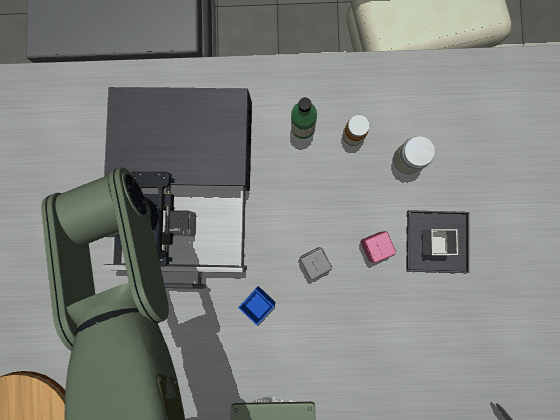

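The second tub is in the middle slot at (182,222). The third lid is still at (315,264).

```bash
python3 -m crank '[{"grip":0,"x":-0.025,"y":-0.007,"z":0.002,"yaw":-0.036},{"grip":0,"x":-0.058,"y":-0.016,"z":0.004,"yaw":-0.085},{"grip":0,"x":-0.093,"y":-0.026,"z":0.007,"yaw":-0.135},{"grip":0,"x":-0.128,"y":-0.036,"z":0.009,"yaw":-0.186},{"grip":0,"x":-0.1629,"y":-0.0459,"z":0.012,"yaw":-0.2374}]' 20
python3 -m crank '[{"grip":0,"x":-0.034,"y":-0.019,"z":0.003,"yaw":-0.055},{"grip":0,"x":-0.068,"y":-0.038,"z":0.006,"yaw":-0.11},{"grip":0,"x":-0.102,"y":-0.057,"z":0.008,"yaw":-0.165},{"grip":0,"x":-0.13,"y":-0.073,"z":0.01,"yaw":-0.21},{"grip":0,"x":-0.1476,"y":-0.0829,"z":0.012,"yaw":-0.2374}]' 20
python3 -m crank '[{"grip":0,"x":0,"y":0,"z":0.01,"yaw":0},{"grip":0,"x":0,"y":0,"z":0.025,"yaw":0},{"grip":0,"x":0,"y":0,"z":0.038,"yaw":0},{"grip":0,"x":0,"y":0,"z":0.046,"yaw":0},{"grip":0,"x":0,"y":0,"z":0.046,"yaw":0}]' 20
python3 -m crank '[{"grip":0,"x":0,"y":0,"z":0,"yaw":0},{"grip":0,"x":0,"y":0,"z":0,"yaw":0},{"grip":0,"x":0,"y":0,"z":0,"yaw":0},{"grip":0,"x":0,"y":0,"z":0,"yaw":0},{"grip":0,"x":0,"y":0,"z":0,"yaw":0}]' 20
python3 -m crank '[{"grip":0,"x":0,"y":0,"z":0.004,"yaw":0},{"grip":0,"x":0,"y":0,"z":0.008,"yaw":0},{"grip":0,"x":0,"y":0,"z":0.012,"yaw":0},{"grip":0,"x":0,"y":0,"z":0.014,"yaw":0},{"grip":0,"x":0,"y":0,"z":0.016,"yaw":0}]' 20
python3 -m crank '[{"grip":0,"x":0,"y":0,"z":0.0015,"yaw":0},{"grip":0,"x":0,"y":0,"z":0.003,"yaw":0},{"grip":0,"x":0,"y":0,"z":0.0045,"yaw":0},{"grip":0,"x":0,"y":0,"z":0.006,"yaw":0},{"grip":0,"x":0,"y":0,"z":0.007,"yaw":0}]' 20
python3 -c "
from h import *
f=grab_frame('top')
for a,b in (((440,-111),'c'),):print(state()['force'])"
```

```text
time_s: 30.97
ee_pos: [491.3, 49.0, 172.7]
ee_rot: [-179.9, 0.0, 101.8]
force: [1.2, -0.2, 0.0]
gripper_width: 10.2
gripper_force: 0.0
time_s: 31.38
ee_pos: [439.1, -113.4, 160.8]
ee_rot: [-179.9, -0.0, 115.2]
force: [0.5, -0.1, 0.2]
gripper_width: 0.9
gripper_force: 0.0
time_s: 31.8
ee_pos: [439.3, -110.6, 113.6]
ee_rot: [-179.8, -0.2, 115.2]
force: [0.5, 0.1, -0.6]
gripper_width: 0.8
gripper_force: 0.0
time_s: 32.22
ee_pos: [441.1, -111.0, 115.9]
ee_rot: [180.0, 0.0, 115.2]
force: [0.2, -0.1, 0.3]
gripper_width: 0.1
gripper_force: 0.0
time_s: 32.63
ee_pos: [440.4, -110.9, 99.2]
ee_rot: [-179.9, -0.0, 115.2]
force: [-2.1, 0.2, 6.3]
gripper_width: 0.4
gripper_force: 2.9
time_s: 33.05
ee_pos: [440.4, -110.9, 92.7]
ee_rot: [-180.0, -0.0, 115.2]
force: [-1.8, 0.8, 5.5]
gripper_width: 0.4
gripper_force: 2.9
[-1.15635993  0.34721919  4.34320986]
```

```bash
python3 -m crank '[{"grip":0,"x":0,"y":0,"z":0.001,"yaw":0},{"grip":0,"x":0,"y":0,"z":0.0015,"yaw":0},{"grip":0,"x":0,"y":0,"z":0.002,"yaw":0},{"grip":0,"x":0,"y":0,"z":0.0025,"yaw":0},{"grip":0,"x":0,"y":0,"z":0.003,"yaw":0}]' 20
python3 -m crank '[{"grip":0,"x":0,"y":0,"z":0.0005,"yaw":0},{"grip":0,"x":0,"y":0,"z":0.001,"yaw":0},{"grip":0,"x":0,"y":0,"z":0.0015,"yaw":0},{"grip":0,"x":0,"y":0,"z":0.0015,"yaw":0},{"grip":0,"x":0,"y":0,"z":0.0015,"yaw":0}]' 20
python3 -m crank '[{"grip":0,"x":0,"y":0,"z":-0.005,"yaw":0},{"grip":0,"x":0,"y":0,"z":-0.02,"yaw":0},{"grip":0.03,"x":0,"y":0,"z":-0.05,"yaw":0},{"grip":0.06,"x":0,"y":0,"z":-0.06,"yaw":0},{"grip":0.09,"x":0,"y":0,"z":-0.06,"yaw":0}]' 20
python3 -m crank '[{"grip":0.09,"x":0,"y":0,"z":0,"yaw":0},{"grip":0.09,"x":0,"y":0,"z":0,"yaw":0},{"grip":0.09,"x":0,"y":0,"z":0,"yaw":0},{"grip":0.09,"x":0,"y":0,"z":0,"yaw":0},{"grip":0.09,"x":0,"y":0,"z":0,"yaw":0}]' 20
python3 -m crank '[{"grip":0.09,"x":0,"y":0,"z":0,"yaw":0},{"grip":0.09,"x":0,"y":0,"z":0,"yaw":0},{"grip":0.09,"x":0,"y":0,"z":0,"yaw":0},{"grip":0.09,"x":0,"y":0,"z":0,"yaw":0},{"grip":0.09,"x":0,"y":0,"z":0,"yaw":0}]' 20
python3 -m crank '[{"grip":0.09,"x":0,"y":0,"z":0.02,"yaw":0},{"grip":0.09,"x":0,"y":0,"z":0.05,"yaw":0},{"grip":0.09,"x":0,"y":0,"z":0.08,"yaw":0},{"grip":0.09,"x":0,"y":0,"z":0.1,"yaw":0},{"grip":0.09,"x":0,"y":0,"z":0.106,"yaw":0}]' 25
python3 -m crank '[{"grip":0.09,"x":0,"y":0,"z":0,"yaw":0},{"grip":0.09,"x":0,"y":0,"z":0,"yaw":0},{"grip":0.05,"x":0,"y":0,"z":0,"yaw":0},{"grip":0.05,"x":0,"y":0,"z":0,"yaw":0},{"grip":0.05,"x":0,"y":0,"z":0,"yaw":0}]' 25
python3 -m crank '[{"grip":0.05,"x":0,"y":0,"z":0,"yaw":0},{"grip":0.05,"x":0,"y":0,"z":0,"yaw":0},{"grip":0.05,"x":0,"y":0,"z":0,"yaw":0},{"grip":0.05,"x":0,"y":0,"z":0,"yaw":0},{"grip":0.05,"x":0,"y":0,"z":0,"yaw":0}]' 25
```

```text
time_s: 33.52
ee_pos: [440.4, -110.9, 90.2]
ee_rot: [-180.0, -0.0, 115.2]
force: [-3.0, 1.5, 14.2]
gripper_width: 0.4
gripper_force: 7.2
time_s: 33.93
ee_pos: [440.5, -110.9, 90.1]
ee_rot: [180.0, 0.0, 115.2]
force: [-7.1, 2.5, 22.4]
gripper_width: 0.2
gripper_force: 10.9
time_s: 34.35
ee_pos: [442.7, -111.5, 150.3]
ee_rot: [179.7, 0.2, 115.2]
force: [0.1, -0.3, -0.5]
gripper_width: 17.8
gripper_force: 0.0
time_s: 34.77
ee_pos: [440.4, -110.9, 147.1]
ee_rot: [-179.9, -0.1, 115.2]
force: [-0.5, 0.4, -0.4]
gripper_width: 50.9
gripper_force: 0.0
time_s: 35.18
ee_pos: [440.8, -111.0, 148.0]
ee_rot: [180.0, 0.0, 115.2]
force: [0.2, -0.5, -0.4]
gripper_width: 84.0
gripper_force: 0.0
time_s: 35.6
ee_pos: [438.7, -110.4, 39.4]
ee_rot: [-179.7, -0.2, 115.2]
force: [-0.1, 0.0, -0.7]
gripper_width: 90.2
gripper_force: 0.0
time_s: 36.02
ee_pos: [441.6, -111.2, 43.1]
ee_rot: [179.9, 0.1, 115.2]
force: [0.2, 0.3, 0.2]
gripper_width: 72.9
gripper_force: 0.0
time_s: 36.43
ee_pos: [440.7, -111.1, 42.4]
ee_rot: [180.0, 0.0, 115.2]
force: [-1.2, -0.6, 6.9]
gripper_width: 60.1
gripper_force: 25.0
```

```bash
python3 -m crank '[{"grip":0.05,"x":0,"y":0,"z":-0.01,"yaw":0},{"grip":0.05,"x":0,"y":0,"z":-0.035,"yaw":0},{"grip":0.05,"x":0,"y":0,"z":-0.07,"yaw":0},{"grip":0.05,"x":0,"y":0,"z":-0.105,"yaw":0},{"grip":0.05,"x":0,"y":0,"z":-0.13,"yaw":0}]' 25
python3 -m crank '[{"grip":0.05,"x":0,"y":0,"z":-0.01,"yaw":0},{"grip":0.05,"x":0,"y":0,"z":-0.02,"yaw":0},{"grip":0.05,"x":0,"y":0,"z":-0.03,"yaw":0},{"grip":0.05,"x":0,"y":0,"z":-0.03,"yaw":0},{"grip":0.05,"x":0,"y":0,"z":-0.03,"yaw":0}]' 25
python3 -c "
from h import *
f=grab_frame('top');cv2.imwrite('pics/t8.png',f[:,:,::-1])
s=state();print(s['ee_pos'],s['gripper_width'],s['force'])
plan((540,121.6,200,88),(540,121.6,72,88))"
```

```text
time_s: 36.85
ee_pos: [441.2, -111.0, 174.2]
ee_rot: [179.9, 0.1, 115.2]
force: [1.3, -0.9, -2.9]
gripper_width: 60.1
gripper_force: 24.9
time_s: 37.27
ee_pos: [440.6, -110.9, 201.6]
ee_rot: [180.0, 0.0, 115.2]
force: [-0.3, 0.7, -1.9]
gripper_width: 59.8
gripper_force: 24.9
[ 440.22152568 -110.78776945  201.12269559] 60.15670198827165 [-0.79022794 -0.28646075 -3.14695305]
  x 0.0839 y 0.0946 z 0.0006 yaw 0.2373
  x 0.1038 y 0.0722 z 0.0006 yaw 0.2373
-- (540, 121.6, 200, 88)
  x 0.0000 y 0.0000 z 0.1280 yaw -0.0000
-- (540, 121.6, 72, 88)
```

View pics/t8.png

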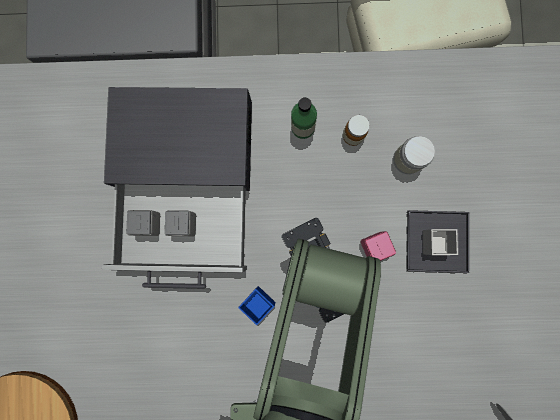

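The two stocked tubs stand square in the drawer at (142,222) and (180,223), and the right end is free. I'll carry the third tub over.

```bash
python3 -m crank '[{"grip":0.05,"x":0.012,"y":0.014,"z":0,"yaw":0.034},{"grip":0.05,"x":0.03,"y":0.034,"z":0,"yaw":0.085},{"grip":0.05,"x":0.048,"y":0.054,"z":0,"yaw":0.136},{"grip":0.05,"x":0.066,"y":0.074,"z":0,"yaw":0.187},{"grip":0.05,"x":0.0839,"y":0.0946,"z":0,"yaw":0.2373}]' 25
python3 -m crank '[{"grip":0.05,"x":0.024,"y":0.017,"z":0,"yaw":0.055},{"grip":0.05,"x":0.048,"y":0.033,"z":0,"yaw":0.11},{"grip":0.05,"x":0.072,"y":0.05,"z":0,"yaw":0.165},{"grip":0.05,"x":0.092,"y":0.064,"z":0,"yaw":0.21},{"grip":0.05,"x":0.1038,"y":0.0722,"z":0,"yaw":0.2373}]' 25
python3 -m crank '[{"grip":0.05,"x":0,"y":0,"z":0.02,"yaw":0},{"grip":0.05,"x":0,"y":0,"z":0.05,"yaw":0},{"grip":0.05,"x":0,"y":0,"z":0.08,"yaw":0},{"grip":0.05,"x":0,"y":0,"z":0.11,"yaw":0},{"grip":0.05,"x":0,"y":0,"z":0.128,"yaw":0}]' 25
python3 -m crank '[{"grip":0.05,"x":0,"y":0,"z":0,"yaw":0},{"grip":0.05,"x":0,"y":0,"z":0,"yaw":0},{"grip":0.05,"x":0,"y":0,"z":0,"yaw":0},{"grip":0.05,"x":0,"y":0,"z":0,"yaw":0},{"grip":0.05,"x":0,"y":0,"z":0,"yaw":0}]' 25
python3 -m crank '[{"grip":0.05,"x":0,"y":0,"z":0.004,"yaw":0},{"grip":0.05,"x":0,"y":0,"z":0.008,"yaw":0},{"grip":0.05,"x":0,"y":0,"z":0.012,"yaw":0},{"grip":0.05,"x":0,"y":0,"z":0.015,"yaw":0},{"grip":0.05,"x":0,"y":0,"z":0.015,"yaw":0}]' 25
python3 -m crank '[{"grip":0.05,"x":0,"y":0,"z":0.0005,"yaw":0},{"grip":0.05,"x":0,"y":0,"z":0.001,"yaw":0},{"grip":0.05,"x":0,"y":0,"z":0.0015,"yaw":0},{"grip":0.05,"x":0,"y":0,"z":0.002,"yaw":0},{"grip":0.05,"x":0,"y":0,"z":0.002,"yaw":0}]' 25
```

```text
time_s: 37.73
ee_pos: [490.2, 6.3, 200.6]
ee_rot: [-179.9, -0.0, 101.4]
force: [-0.2, -0.3, -3.0]
gripper_width: 60.1
gripper_force: 24.9
time_s: 38.15
ee_pos: [540.9, 123.9, 200.2]
ee_rot: [-179.9, -0.0, 88.0]
force: [-0.4, -1.4, -2.6]
gripper_width: 60.2
gripper_force: 24.9
time_s: 38.57
ee_pos: [537.7, 121.0, 69.5]
ee_rot: [-179.6, 0.1, 88.0]
force: [0.2, -1.3, -2.4]
gripper_width: 60.0
gripper_force: 24.9
time_s: 38.98
ee_pos: [541.5, 121.6, 75.4]
ee_rot: [179.8, -0.0, 88.0]
force: [0.7, 0.2, -2.8]
gripper_width: 60.3
gripper_force: 24.9
time_s: 39.4
ee_pos: [539.9, 121.3, 58.0]
ee_rot: [-179.9, 0.0, 88.0]
force: [-0.7, -0.7, -2.8]
gripper_width: 60.0
gripper_force: 24.9
time_s: 39.82
ee_pos: [540.5, 121.4, 56.9]
ee_rot: [-180.0, 0.0, 88.0]
force: [0.3, -0.3, -2.7]
gripper_width: 59.9
gripper_force: 24.9
```

```bash
python3 -m crank '[{"grip":0.05,"x":0,"y":0,"z":0.0005,"yaw":0},{"grip":0.05,"x":0,"y":0,"z":0.001,"yaw":0},{"grip":0.05,"x":0,"y":0,"z":0.0015,"yaw":0},{"grip":0.05,"x":0,"y":0,"z":0.0015,"yaw":0},{"grip":0.05,"x":0,"y":0,"z":0.0015,"yaw":0}]' 25
python3 -m crank '[{"grip":0.062,"x":0,"y":0,"z":0,"yaw":0},{"grip":0.066,"x":0,"y":0,"z":0,"yaw":0},{"grip":0.07,"x":0,"y":0,"z":0,"yaw":0},{"grip":0.075,"x":0,"y":0,"z":0,"yaw":0},{"grip":0.078,"x":0,"y":0,"z":0,"yaw":0}]' 25
python3 -m crank '[{"grip":0.078,"x":0,"y":0,"z":-0.01,"yaw":0},{"grip":0.078,"x":0,"y":0,"z":-0.04,"yaw":0},{"grip":0.078,"x":0,"y":0,"z":-0.08,"yaw":0},{"grip":0.078,"x":0,"y":0,"z":-0.11,"yaw":0},{"grip":0.078,"x":0,"y":0,"z":-0.13,"yaw":0}]' 25
python3 -m crank '[{"grip":0.05,"x":0,"y":-0.02,"z":0,"yaw":0},{"grip":0.03,"x":0,"y":-0.05,"z":0,"yaw":0},{"grip":0,"x":0,"y":-0.09,"z":0,"yaw":0},{"grip":0,"x":0,"y":-0.12,"z":0,"yaw":0},{"grip":0,"x":0,"y":-0.14,"z":0,"yaw":0}]' 20
python3 - <<'E'
from h import *
f=grab_frame("scene");cv2.imwrite('pics/s9.png',cv2.resize(f[100:280,270:520,::-1],None,fx=2.5,fy=2.5))
f=grab_frame("top");cv2.imwrite('pics/t9.png',f[:,:,::-1])
s=state();print(s['ee_pos'])
plan((344,218,180,88),(344,218,74,88))
E
```

```text
time_s: 40.23
ee_pos: [540.7, 121.5, 56.5]
ee_rot: [180.0, -0.0, 88.0]
force: [-1.1, -0.4, 5.5]
gripper_width: 59.9
gripper_force: 25.0
time_s: 40.65
ee_pos: [540.5, 121.4, 55.3]
ee_rot: [180.0, 0.0, 88.0]
force: [-0.6, -0.2, 0.4]
gripper_width: 77.1
gripper_force: 0.0
time_s: 41.07
ee_pos: [541.8, 121.7, 189.8]
ee_rot: [179.7, -0.1, 88.0]
force: [0.5, -0.3, -0.1]
gripper_width: 78.1
gripper_force: 0.0
time_s: 41.48
ee_pos: [397.3, 126.0, 185.8]
ee_rot: [-179.9, 0.0, 88.0]
force: [1.0, -0.3, 0.3]
gripper_width: 47.4
gripper_force: 0.0
[397.4035818  126.07706878 186.07612617]
  x 0.0901 y -0.0565 z 0.0061 yaw 0.0013
-- (344, 218, 180, 88)
  x 0.0000 y 0.0000 z 0.1060 yaw -0.0000
-- (344, 218, 74, 88)
```

View pics/s9.png

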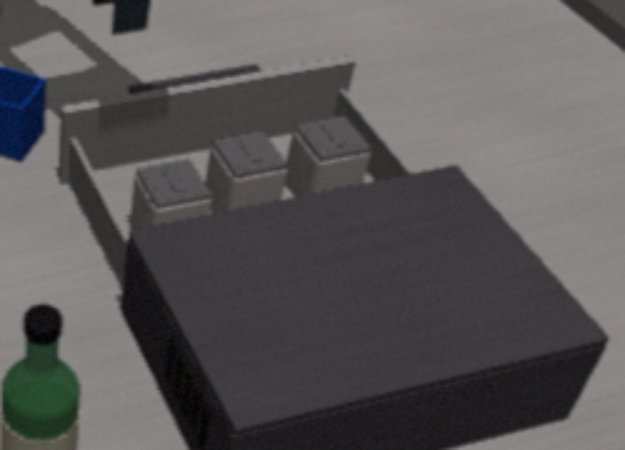

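All three tubs stand upright in the drawer with flush lids, at crop (175,190), (248,165) and (330,145). The handle runs from (130,90) to (258,68). Now I'll move to the front of the handle and push.

```bash
python3 -m crank '[{"grip":0,"x":0.02,"y":-0.013,"z":0.001,"yaw":0},{"grip":0,"x":0.045,"y":-0.028,"z":0.003,"yaw":0},{"grip":0,"x":0.07,"y":-0.044,"z":0.005,"yaw":0},{"grip":0,"x":0.085,"y":-0.053,"z":0.006,"yaw":0},{"grip":0,"x":0.09,"y":-0.0565,"z":0.006,"yaw":0}]' 20
python3 -m crank '[{"grip":0,"x":0,"y":0,"z":0.02,"yaw":0},{"grip":0,"x":0,"y":0,"z":0.05,"yaw":0},{"grip":0,"x":0,"y":0,"z":0.08,"yaw":0},{"grip":0,"x":0,"y":0,"z":0.1,"yaw":0},{"grip":0,"x":0,"y":0,"z":0.106,"yaw":0}]' 20
python3 -m crank '[{"grip":0,"x":0,"y":0,"z":0,"yaw":0},{"grip":0,"x":0,"y":0,"z":0,"yaw":0},{"grip":0,"x":0,"y":0,"z":0,"yaw":0},{"grip":0,"x":0,"y":0,"z":0,"yaw":0},{"grip":0,"x":0,"y":0,"z":0,"yaw":0}]' 20
python3 -m crank '[{"grip":0,"x":0,"y":0.004,"z":0,"yaw":0},{"grip":0,"x":0,"y":0.008,"z":0,"yaw":0},{"grip":0,"x":0,"y":0.012,"z":0,"yaw":0},{"grip":0,"x":0,"y":0.016,"z":0,"yaw":0},{"grip":0,"x":0,"y":0.02,"z":0,"yaw":0}]' 20
python3 -m crank '[{"grip":0,"x":0,"y":0.004,"z":0,"yaw":0},{"grip":0,"x":0,"y":0.008,"z":0,"yaw":0},{"grip":0,"x":0,"y":0.012,"z":0,"yaw":0},{"grip":0,"x":0,"y":0.016,"z":0,"yaw":0},{"grip":0,"x":0,"y":0.02,"z":0,"yaw":0}]' 20
```

```text
time_s: 42.0
ee_pos: [347.4, 220.3, 179.8]
ee_rot: [179.9, -0.1, 88.1]
force: [0.0, 0.0, 0.3]
gripper_width: 6.1
gripper_force: 0.0
time_s: 42.42
ee_pos: [346.7, 217.1, 71.1]
ee_rot: [-179.8, 0.2, 88.0]
force: [-1.1, 0.4, 0.4]
gripper_width: 0.5
gripper_force: 0.0
time_s: 42.83
ee_pos: [348.1, 218.6, 74.5]
ee_rot: [179.9, -0.1, 88.0]
force: [0.2, -0.3, 1.2]
gripper_width: 0.3
gripper_force: 0.0
time_s: 43.25
ee_pos: [367.8, 217.5, 73.4]
ee_rot: [180.0, 0.0, 88.0]
force: [0.7, -0.1, -0.2]
gripper_width: 0.5
gripper_force: 0.0
time_s: 43.67
ee_pos: [386.7, 216.7, 73.3]
ee_rot: [-179.9, 0.0, 88.0]
force: [-2.4, 0.8, 0.8]
gripper_width: 0.6
gripper_force: 1.2
```

```bash
python3 -m crank '[{"grip":0,"x":0,"y":0.006,"z":0,"yaw":0},{"grip":0,"x":0,"y":0.013,"z":0,"yaw":0},{"grip":0,"x":0,"y":0.021,"z":0,"yaw":0},{"grip":0,"x":0,"y":0.03,"z":0,"yaw":0},{"grip":0,"x":0,"y":0.04,"z":0,"yaw":0}]' 20
python3 -m crank '[{"grip":0,"x":0,"y":0.01,"z":0,"yaw":0},{"grip":0,"x":0,"y":0.02,"z":0,"yaw":0},{"grip":0,"x":0,"y":0.03,"z":0,"yaw":0},{"grip":0,"x":0,"y":0.04,"z":0,"yaw":0},{"grip":0,"x":0,"y":0.05,"z":0,"yaw":0}]' 20
python3 -m crank '[{"grip":0,"x":0,"y":0.01,"z":0,"yaw":0},{"grip":0,"x":0,"y":0.019,"z":0,"yaw":0},{"grip":0,"x":0,"y":0.027,"z":0,"yaw":0},{"grip":0,"x":0,"y":0.034,"z":0,"yaw":0},{"grip":0,"x":0,"y":0.04,"z":0,"yaw":0}]' 20
python3 -c "
from h import *
f=grab_frame('scene');cv2.imwrite('pics/s10.png',f[50:300,200:520,::-1])"
```

```text
time_s: 44.08
ee_pos: [427.6, 215.0, 73.2]
ee_rot: [-179.9, 0.1, 88.0]
force: [-2.5, -1.0, 0.6]
gripper_width: 0.5
gripper_force: 1.4
time_s: 44.5
ee_pos: [478.1, 213.4, 73.2]
ee_rot: [-180.0, 0.0, 88.0]
force: [-3.3, -1.7, -0.4]
gripper_width: 0.4
gripper_force: 1.4
time_s: 44.92
ee_pos: [518.1, 212.4, 73.4]
ee_rot: [180.0, -0.0, 88.0]
force: [-2.8, -1.5, -1.0]
gripper_width: 0.3
gripper_force: 1.2
```

View pics/s10.png

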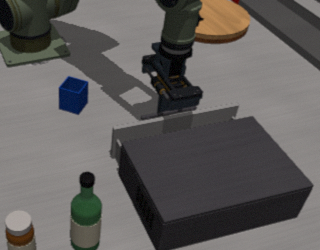

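The drawer is sliding in evenly, with the front panel at crop (175,130) just ahead of the unit. I'll continue in smaller steps.

```bash
python3 -m crank '[{"grip":0,"x":0,"y":0.006,"z":0,"yaw":0},{"grip":0,"x":0,"y":0.012,"z":0,"yaw":0},{"grip":0,"x":0,"y":0.018,"z":0,"yaw":0},{"grip":0,"x":0,"y":0.024,"z":0,"yaw":0},{"grip":0,"x":0,"y":0.03,"z":0,"yaw":0}]' 20
python3 -m crank '[{"grip":0,"x":0,"y":0.003,"z":0,"yaw":0},{"grip":0,"x":0,"y":0.006,"z":0,"yaw":0},{"grip":0,"x":0,"y":0.009,"z":0,"yaw":0},{"grip":0,"x":0,"y":0.012,"z":0,"yaw":0},{"grip":0,"x":0,"y":0.014,"z":0,"yaw":0}]' 20
python3 -m crank '[{"grip":0,"x":0,"y":0.001,"z":0,"yaw":0},{"grip":0,"x":0,"y":0.002,"z":0,"yaw":0},{"grip":0,"x":0,"y":0.004,"z":0,"yaw":0},{"grip":0,"x":0,"y":0.005,"z":0,"yaw":0},{"grip":0,"x":0,"y":0.006,"z":0,"yaw":0}]' 20
```

```text
time_s: 45.38
ee_pos: [547.8, 211.4, 73.6]
ee_rot: [180.0, -0.0, 88.0]
force: [-2.9, 0.5, 0.7]
gripper_width: 0.7
gripper_force: 1.2
time_s: 45.8
ee_pos: [553.8, 211.2, 73.6]
ee_rot: [-179.0, 0.0, 87.9]
force: [-23.6, 4.1, 18.3]
gripper_width: 0.5
gripper_force: 12.5
time_s: 46.22
ee_pos: [567.8, 210.7, 73.7]
ee_rot: [179.9, -0.0, 88.0]
force: [1.2, 0.1, 0.3]
gripper_width: 0.6
gripper_force: 0.0
```

The detent has snapped through. I'll press on gently until the stop is felt.

```bash
python3 -m crank '[{"grip":0,"x":0,"y":0.001,"z":0,"yaw":0},{"grip":0,"x":0,"y":0.002,"z":0,"yaw":0},{"grip":0,"x":0,"y":0.003,"z":0,"yaw":0},{"grip":0,"x":0,"y":0.004,"z":0,"yaw":0},{"grip":0,"x":0,"y":0.004,"z":0,"yaw":0}]' 20
python3 -m crank '[{"grip":0,"x":0,"y":0.001,"z":0,"yaw":0},{"grip":0,"x":0,"y":0.002,"z":0,"yaw":0},{"grip":0,"x":0,"y":0.003,"z":0,"yaw":0},{"grip":0,"x":0,"y":0.003,"z":0,"yaw":0},{"grip":0,"x":0,"y":0.003,"z":0,"yaw":0}]' 20
```

```text
time_s: 46.63
ee_pos: [569.5, 210.5, 73.5]
ee_rot: [-179.8, 0.0, 88.0]
force: [-6.6, 0.6, 6.7]
gripper_width: 0.9
gripper_force: 3.5
time_s: 47.05
ee_pos: [569.5, 210.5, 73.5]
ee_rot: [-179.4, 0.0, 87.9]
force: [-13.1, 1.9, 10.6]
gripper_width: 0.2
gripper_force: 7.0
```

It is at the hard stop, so I'll back off and check.

```bash
python3 -m crank '[{"grip":0,"x":0,"y":-0.01,"z":0,"yaw":0},{"grip":0,"x":0,"y":-0.03,"z":0,"yaw":0},{"grip":0,"x":0,"y":-0.06,"z":0,"yaw":0},{"grip":0,"x":0,"y":-0.08,"z":0,"yaw":0},{"grip":0,"x":0,"y":-0.09,"z":0,"yaw":0}]' 20
python3 -m crank '[{"grip":0,"x":0,"y":-0.02,"z":-0.03,"yaw":0},{"grip":0,"x":0,"y":-0.04,"z":-0.06,"yaw":0},{"grip":0,"x":0,"y":-0.06,"z":-0.09,"yaw":0},{"grip":0,"x":0,"y":-0.08,"z":-0.12,"yaw":0},{"grip":0,"x":0,"y":-0.08,"z":-0.12,"yaw":0}]' 20
python3 -m crank '[{"grip":0,"x":0,"y":0,"z":0,"yaw":0},{"grip":0,"x":0,"y":0,"z":0,"yaw":0},{"grip":0,"x":0,"y":0,"z":0,"yaw":0},{"grip":0,"x":0,"y":0,"z":0,"yaw":0},{"grip":0,"x":0,"y":0,"z":0,"yaw":0}]' 20
python3 - <<'E'
from h import *
a=grab_frame("scene");b=grab_frame("top")
o=np.hstack([a,b])[:,:,::-1];cv2.imwrite('pics/f.png',cv2.resize(o,(800,300),interpolation=cv2.INTER_AREA))
E
```

```text
time_s: 47.47
ee_pos: [482.0, 213.0, 73.2]
ee_rot: [-180.0, 0.0, 88.1]
force: [-0.6, -0.7, -0.6]
gripper_width: 0.4
gripper_force: 0.0
time_s: 47.88
ee_pos: [405.1, 217.6, 199.0]
ee_rot: [179.4, -0.3, 88.1]
force: [0.1, 1.3, 0.6]
gripper_width: 0.6
gripper_force: 0.0
time_s: 48.3
ee_pos: [404.4, 216.0, 192.2]
ee_rot: [-179.9, 0.1, 88.0]
force: [0.0, 0.0, -0.5]
gripper_width: 0.7
gripper_force: 0.0
```

View pics/f.png

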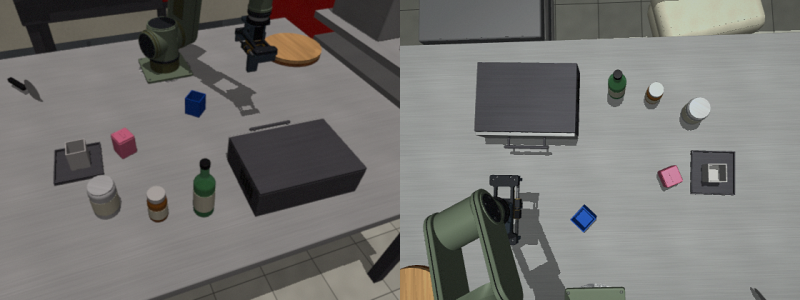

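The drawer is flush with the unit front, at (527,135) in the right panel. The empty tub stands on the tray at (715,173), the bottle, jar and can are untouched, and the robot is clear.

```bash
python3 -c "
from workcell import *
print(job_done())"
```

```text
the job is handed in; nothing more can be done
None
```

The job is handed in: the empty tub is on the tray, all three full tubs stand in the drawer with their lids pressed down, the drawer is home against its stop, and the oil bottle, spice jar and can were not disturbed.

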